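# Clear the offcuts, fetch the post foot to the weld jig, put the offcuts back

## Robot

A 6-joint arm with a two-finger parallel gripper is mounted at the origin on the work surface. World frame = base frame: x ahead of the robot, y to its left, z up, the work surface at z = 0. Lengths are in m, angles in degrees, forces in N, time in s.
With the tool pointing down it reaches from about 0.35 to 0.875 m from the base axis. Payload 4.2 kg.
Tool frame: the origin (TCP) lies between the finger pads; the fingertips stand 17 mm ahead of it and the grasp point (between the pads) lies 2 mm behind it; z points along the fingers, y is the line along which they close (so a half turn about z gives the same grasp; the last joint's range is limited). The gripper opens to 87 mm and grips with 3 to 60 N. Pads are 19 mm wide; open, the fingers measure 117 mm over their backs; the gripper's body (75 mm by 190 mm) begins 51 mm behind the grasp point.
Start: joints at [-59.267, 22.042, 0.453, 0, -68.411, -14.817], TCP at [0.171, -0.601, 0.24] pointing down, gripper open.
Joint ranges: [-179.83, 179.83], [-69.29, 118.12], [-61.27, 80.66], [-181.25, 117.63], [-171.15, -9.14], [-177.46, 177.46]. Speed limits (degrees/s): [159.86, 159.86, 180, 180, 180, 180].

## Interface

Orientations are given as a 3x3 rotation matrix whose columns are the frame's x, y, z axes.
In Python, from station import r gives the robot as it stands.
- The arm moves only by the tool servo_tool, never from a script. Its argument "targets" is a list of rows, each a list of 5 numbers: the shift along the world's x, y, z in units of 30 mm (1.0 is 30 mm), then the turn about the world's z in rad, then the finger opening in mm, from 0 to 87. In form: [[x, y, z, turn, gripper], ...]. A call has exactly 5 rows; each row is the pose to reach, as a shift and turn from the pose commanded when the call began; what a row does not reach only later rows make up. A row lasts 1/12 s, in which the tool goes at most 41.7 mm and 7.16 degrees, less where a joint would pass 70% of its speed; a pose out of reach is approached as far as the arm can. A call with a gripper value outside its range is refused whole. The fingers move at their own pace and stop on an object; the grip force is fixed at half the most. Time passes only in rows, so rows that repeat a pose let the fingers close, or fill a call up. It gives the time, the measured TCP pose, the force, the opening and the grip force at its end, in the units of the state.
- r.sense(): the state, without advancing time (a new reading comes with each control period).
- r.capture(name): name is "side" or "top"; returns a dict with "pixels" (480x640x3 uint8, red, green, blue), "fx", "fy", "cx", "cy" (pixels), "dist_coeffs" ([k1, k2, p1, p2, k3] as OpenCV has them; the pictures are not rectified), "world_from_camera" (4x4, takes a point from camera to world coordinates). Camera axes: x right, y down, z forward; pixel columns grow to the right and rows downward; lengths in m; the calibration is good to about 2 mm. A picture is of the moment at which its call begins. There is no depth.
- r.finish_job(): hands the job in; it is judged then, once.
The state is a dict: "time_s": time; "joints": joint angles; "joint_velocities": joint speeds; "effort": joint torques, N m; "tcp_pos": TCP position; "ee_rot": TCP orientation; "wrist_force": force on the tool from outside, world axes, zero at the start; "moment": the same for the moment, N m; "gripper_width": opening from 0.0 (shut) to 1.0 (fully open); "gripper_force": force on a finger pad.
Only numpy, scipy, OpenCV 4.12 (cv2) and the standard library are available. Lean on these libraries where they do the work, as an engineer would, in place of code of your own. Each camera call takes 0.05 s, during which the arm holds its last target. There are 200 camera calls.

## Task

The post foot is boxed in on the rack by three standing offcuts of steel tube. First stand all three offcuts upright on the side plate, then fetch the post foot and set it flat, centred and square on the raised pad of the weld jig while they wait there, and last stand each offcut back on the rack on the very spot it came from. Do not knock any of the four pieces over.

Things in the scene. Friction and masses are not known exactly. Their poses are not given: they have to be found in the camera images.
- square_tube: Offcut of square tube, 60 x 60 mm outside, 110 mm tall, 0.4 to 0.9 kg. Bare grey steel, 4 mm walls, hollow and open at top and bottom, standing on end; origin at the centre of its underside, z up its axis. x and y are across its flat faces.
- pipe: Offcut of round pipe, 60 mm outside diameter, 100 mm tall, 0.35 to 0.7 kg. Bare grey steel, 4 mm walls, hollow and open at top and bottom, standing on end; origin at the centre of its underside, z up its axis. 
- rect_tube: Offcut of rectangular tube, 65 mm (its x) by 45 mm (its y) outside, 120 mm tall, 0.4 to 0.9 kg. Bare grey steel, 4 mm walls, hollow and open at top and bottom, standing on end; origin at the centre of its underside, z up its axis. 
- post_foot: The post foot to be fetched: a steel plate 60 x 60 x 8 mm with a 30 x 30 mm square stub of tube standing on its centre, 40 mm tall (top of the stub 48 mm above the underside), 0.25 to 0.5 kg. Grasp it by the stub. The sides of stub and plate are parallel to its x and y. Origin at the centre of its underside, z up.
- rack: Fixed grey plate 6 mm thick, x -110 to 55, y -115 to 115 mm. Origin: its underside, below the post foot's starting place. Offcuts start near (-70, 0), (0, 70), (0, -70) mm in changing order, sides parallel to the rack's within 0.05 rad, a few mm from the post foot: grip the two sides not facing it. Upright stop 80 mm wide, 44 mm high at x = 50. Loose nuts 14 mm high on the front corners.
- side_plate: The side area: plain flat fixed aluminium plate, 280 mm along its x, 140 mm along its y, 6 mm thick, empty, to the left or the right of the rack. Origin at the centre of its underside. The three offcuts wait anywhere on it; they fit in a row along its x, 85 mm apart.
- jig: The weld jig, fixed, on the other side of the rack from the side plate: a grey base 130 x 130 x 10 mm with four small bolt heads at its corners and a raised square copper pad 70 x 70 mm in the middle, whose flat top is 30 mm above the table. Origin at the centre of the underside of the base; the pad's sides are parallel to its x and y.
Not all that is in view belongs to the job. What is shaped like the post_foot but turquoise is not meant.

How it is judged:
By the outcome, as a careful person would: the job done as asked, in the order asked, and still so for the second after the job is handed in, with the robot touching nothing.
It also fails if it takes over 136 s, if anything falls off the work surface, if the arm or the gripper's body presses on something with over 40 N, if the wrist force passes 120 N, or if a joint passes its speed limit or range.

## Working session

There is one attempt and no reset: what is moved stays moved. The work goes in short steps, Python scripts to look and compute and a tool call to move; the robot and the scene stay as the last step left them, time stands still between calls to the robot, and variables do not carry over. Pictures are saved under pics/ and viewed, at most 14 in all, crops included, and the job is handed in when it is done.

Besides the shell and the picture viewer there is one more tool, called after "Request:" by a JSON object that holds its "op" and its "data". servo_tool: Moves the arm, as the interface text tells. Its arguments: {"type":"object","properties":{"targets":{"type":"array","items":{"type":"array","items":{"type":"number"}}}},"required":["targets"]}

```bash
mkdir -p pics; ls; cat > h.py <<'E'
import numpy as np, cv2
from station import r
def cap(n,f):
    c=r.capture(n); cv2.imwrite('pics/'+f,cv2.cvtColor(c['pixels'],cv2.COLOR_RGB2BGR)); 
    np.savez('pics/'+f[:-4]+'.npz',**c); return c
def K(c): return np.array([[c['fx'],0,c['cx']],[0,c['fy'],c['cy']],[0,0,1.]])
def ray(c,uv,z):
    p=cv2.undistortPoints(np.array(uv,float).reshape(-1,1,2),K(c),np.array(c['dist_coeffs'])).reshape(-1,2)
    T=np.array(c['world_from_camera']); d=np.c_[p,np.ones(len(p))]@T[:3,:3].T
    o=T[:3,3]; return o+d*((z-o[2])/d[:,2])[:,None]
def proj(c,P):
    T=np.linalg.inv(np.array(c['world_from_camera']))
    return cv2.projectPoints(np.array(P,float).reshape(-1,1,3),cv2.Rodrigues(T[:3,:3])[0],T[:3,3],K(c),np.array(c['dist_coeffs']))[0].reshape(-1,2)
E
python3 - <<'E'
from h import *
np.set_printoptions(precision=3,suppress=True)
for n in('top','side'):
    c=cap(n,n+'0.png'); print(c['world_from_camera'],c['fx'],c['dist_coeffs'])
s=r.sense();print(s)
E
```

```text
pics
[[-0.001 -0.988  0.156  0.52 ]
 [-1.    -0.    -0.006 -0.006]
 [ 0.006 -0.156 -0.988  0.98 ]
 [ 0.     0.     0.     1.   ]] 458.0622780915691 [0.023 0.    0.    0.    0.   ]
[[-0.991 -0.067  0.115  0.559]
 [-0.132  0.586 -0.799  0.796]
 [-0.013 -0.807 -0.59   0.617]
 [ 0.     0.     0.     1.   ]] 450.6496650703414 [-0.108  0.     0.     0.     0.   ]
{'time_s': 0.1, 'joints': array([-59.266,  22.084,   0.39 ,  -0.025, -68.412, -14.816]), 'joint_velocities': array([ 0.072, -0.145,  0.14 ,  0.165,  0.002, -0.088]), 'effort': array([  0.   , -39.169,  18.794,   4.232,   0.013,  -0.   ]), 'tcp_pos': array([ 0.171, -0.601,  0.239]), 'ee_rot': array([[-0.962, -0.274, -0.001],
       [-0.274,  0.962,  0.002],
       [ 0.   ,  0.002, -1.   ]]), 'wrist_force': array([-0.19 , -0.358,  0.13 ]), 'moment': array([0.024, 0.007, 0.063]), 'gripper_force': 0.0, 'gripper_width': 1.0000590652841013}
```

View pics/top0.png

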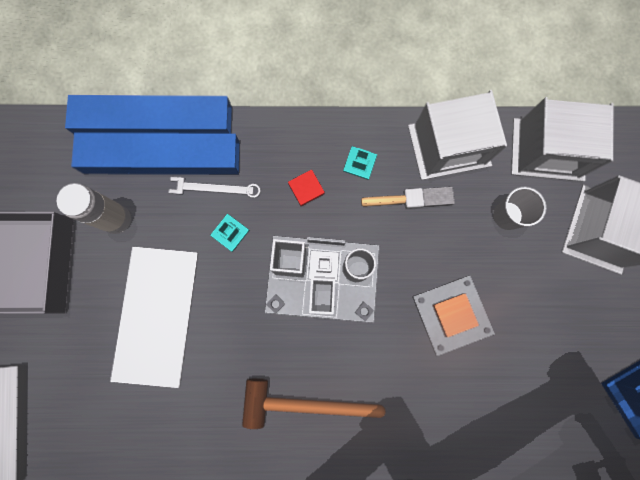

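View pics/side0.png

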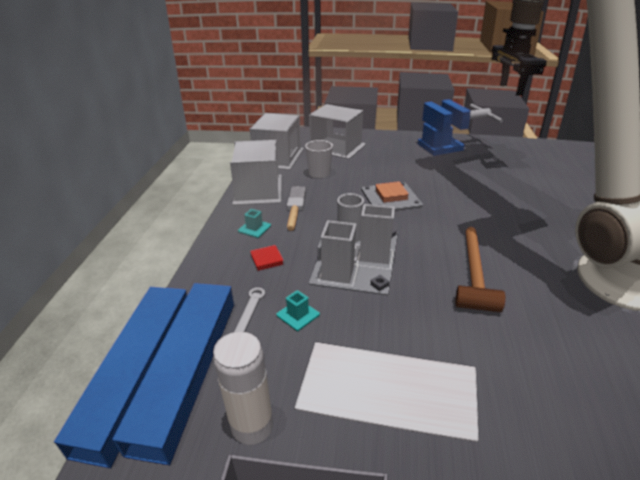

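The top view shows the rack at about (323,280): square tube at (289,258), pipe at (360,264), rect tube at (322,296) and post foot at (324,265). The side plate is at (155,317) on the left and the jig pad at (456,315) on the right. I'll enlarge these.

```bash
python3 - <<'E'
import cv2
a=cv2.imread('pics/top0.png')
cv2.imwrite('pics/c1.png',cv2.resize(a[230:330,260:390],None,fx=6,fy=6,interpolation=cv2.INTER_CUBIC))
b=cv2.imread('pics/top0.png')
cv2.imwrite('pics/c2.png',cv2.hconcat([cv2.resize(a[240:395,105:205],None,fx=3.8,fy=3.8,interpolation=cv2.INTER_CUBIC),cv2.resize(a[270:360,410:500],(400,589),interpolation=cv2.INTER_CUBIC)]))
E
```

```text
(no output)
```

View pics/c1.png

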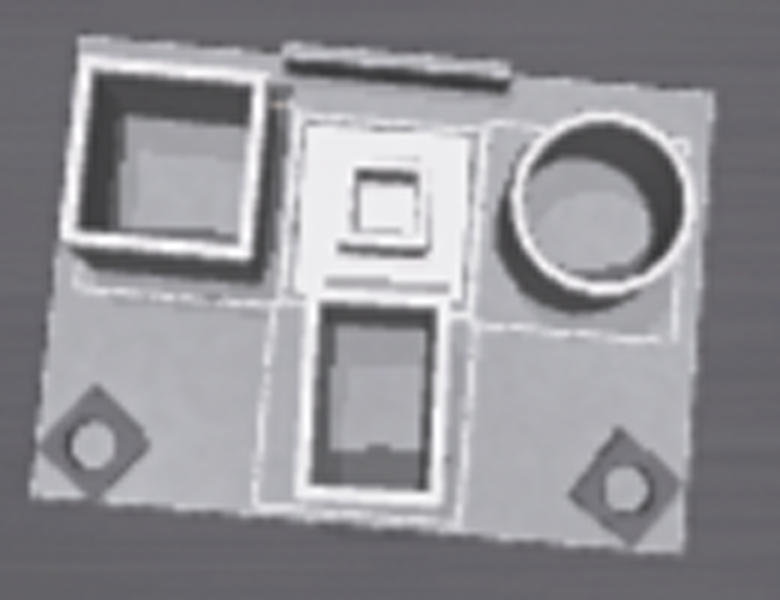

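View pics/c2.png

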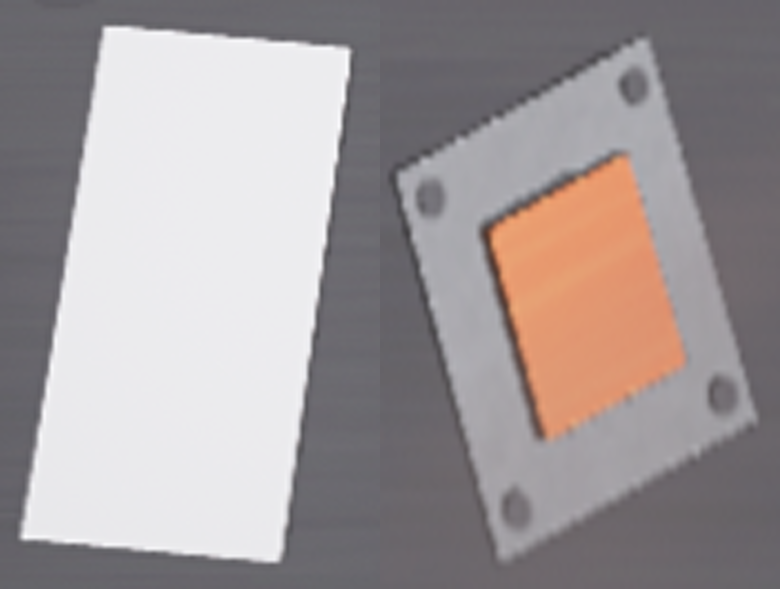

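Crop 1 shows the rim corners of the tubes, the stub centred at about (388,205) and the rack corners clearly. Crop 2 shows the side plate corners and the pad corners. Next I fit the poses.

```bash
cat > m.py <<'E'
from h import *
np.set_printoptions(precision=4,suppress=True)
c=dict(np.load('pics/top0.npz'))
def rect(n,px,z,f):
    uv=[f(p) for p in px]; P=ray(c,uv,z)[:,:2]; TL,TR,BR,BL=P
    # axes: image right = -y ; image up=+x
    ux=(TL-BL)+(TR-BR); uy=(TL-TR)+(BL-BR)
    print(n,P.mean(0),'angx %.2f angy %.2f'%(np.degrees(np.arctan2(ux[1],ux[0])),np.degrees(np.arctan2(-uy[0],uy[1]))),'size x %.4f y %.4f'%(np.linalg.norm(ux)/2,np.linalg.norm(uy)/2))
f1=lambda p:(260+(p[0]+.5)/6-.5,230+(p[1]+.5)/6-.5)
fj=lambda p:(410+(p[0]-380+.5)/4.4444-.5,270+(p[1]+.5)/6.5444-.5)
fs=lambda p:(105+(p[0]+.5)/3.8-.5,240+(p[1]+.5)/3.8-.5)
if __name__=='__main__':
    rect('rack',[(80,38),(714,92),(684,552),(32,497)],.006,f1)
    rect('sq',[(88,58),(270,75),(250,262),(64,242)],.116,f1)
    rect('rect',[(307,297),(450,305),(440,508),(295,497)],.126,f1)
    rect('foot',[(303,123),(479,130),(463,303),(295,297)],.014,f1)
    print('pipe',ray(c,[f1((600,204))],.106),'stub',ray(c,[f1((388,206))],.054))
    rect('pad',[(487,230),(628,153),(687,360),(545,441)],.03,fj)
    rect('base',[(397,175),(650,38),(757,425),(500,562)],.01,fj)
    rect('side',[(104,26),(350,47),(281,562),(21,540)],.006,fs)
    s=r.sense(); print(s['time_s'])
E
python3 m.py
```

```text
rack [ 0.5907 -0.0164] angx -4.93 angy -4.84 size x 0.1630 y 0.2284
sq [0.6247 0.051 ] angx -6.11 angy -5.77 size x 0.0594 y 0.0585
rect [ 0.5482 -0.0137] angx -3.21 angy -3.76 size x 0.0618 y 0.0445
foot [ 0.6179 -0.019 ] angx -4.04 angy -2.17 size x 0.0616 y 0.0607
pipe [[ 0.6114 -0.0865  0.106 ]] stub [[ 0.6161 -0.0195  0.054 ]]
pad [ 0.5145 -0.2894] angx 20.24 angy 20.26 size x 0.0686 y 0.0706
base [ 0.5136 -0.2902] angx 19.64 angy 19.58 size x 0.1291 y 0.1291
side [0.5137 0.3339] angx -5.16 angy -4.99 size x 0.2791 y 0.1389
0.1
```

```bash
python3 - <<'E'
from h import *
np.set_printoptions(precision=4,suppress=True)
s=dict(np.load('pics/side0.npz'));t=dict(np.load('pics/top0.npz'))
print('bottle base side',ray(s,[(228,428),(271,430),(249,441)],0))
for z in(.1,.15,.18,.2): print(z,ray(t,[(75,200)],z),ray(s,[(238,350)],z))
# cross-check tube tops in side view
for n,p in dict(sq=(.6247,.051,.116),rect=(.5475,-.0135,.126),pipe=(.6114,-.0865,.106)).items(): print(n,proj(s,[p]))
b=cv2.imread('pics/side0.png')
cv2.imwrite('pics/c3.png',cv2.resize(b[185:300,305:405],None,fx=5,fy=5,interpolation=cv2.INTER_CUBIC))
E
```

```text
bottle base side [[0.7549 0.4382 0.    ]
 [0.6889 0.4323 0.    ]
 [0.7176 0.4549 0.    ]]
0.1 [[0.7369 0.4678 0.1   ]] [[0.7454 0.3669 0.1   ]]
0.15 [[0.7246 0.4409 0.15  ]] [[0.7274 0.4084 0.15  ]]
0.18 [[0.7172 0.4247 0.18  ]] [[0.7166 0.4333 0.18  ]]
0.2 [[0.7123 0.414  0.2   ]] [[0.7094 0.4499 0.2   ]]
sq [[338.839  229.3578]]
rect [[378.8019 210.5651]]
pipe [[350.525  199.6405]]
```

View pics/c3.png

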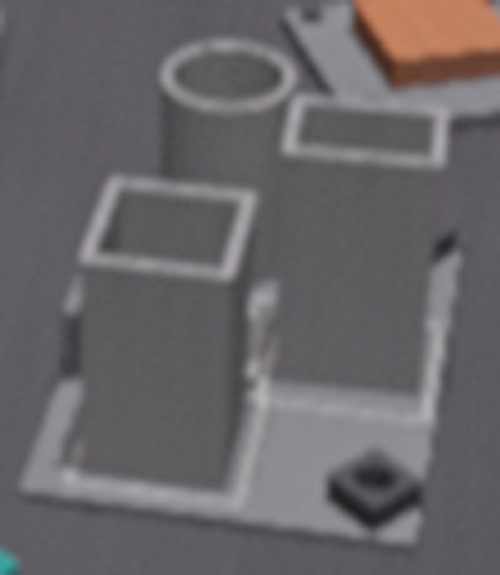

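The side view agrees with the measured rim centres within about 1 px, so I'm starting with the square tube.

Request:
{"op": "servo_tool", "data": {"targets": [[0.6,0.87,0,0.048,87],[1.2,1.74,0,0.096,87],[1.8,2.6,0,0.144,87],[2.4,3.47,0,0.192,87],[3.02,4.34,0,0.24,87]]}}

```text
time_s: 0.52
tcp_pos: [0.2623, -0.4694, 0.239]
ee_rot: [[-0.868, -0.496, -0.001], [-0.496, 0.868, 0.001], [0.0, 0.001, -1.0]]
wrist_force: [1.0, -0.3, 0.7]
gripper_width: 1.0
gripper_force: 0.0
```

Request:
{"op": "servo_tool", "data": {"targets": [[0.6,0.87,0,0.048,87],[1.2,1.74,0,0.096,87],[1.8,2.6,0,0.144,87],[2.4,3.47,0,0.192,87],[3.02,4.34,0,0.24,87]]}}

```text
time_s: 0.93
tcp_pos: [0.3529, -0.339, 0.2393]
ee_rot: [[-0.725, -0.689, -0.001], [-0.689, 0.725, 0.0], [0.0, 0.001, -1.0]]
wrist_force: [0.4, 0.4, 1.1]
gripper_width: 1.004
gripper_force: 0.0
```

Request:
{"op": "servo_tool", "data": {"targets": [[0.6,0.87,0,0.048,87],[1.2,1.74,0,0.096,87],[1.8,2.6,0,0.144,87],[2.4,3.47,0,0.192,87],[3.02,4.34,0,0.24,87]]}}

```text
time_s: 1.35
tcp_pos: [0.4435, -0.2089, 0.2393]
ee_rot: [[-0.54, -0.842, -0.0], [-0.842, 0.54, 0.0], [0.0, 0.001, -1.0]]
wrist_force: [1.0, -1.5, -0.6]
gripper_width: 0.997
gripper_force: 0.0
```

Request:
{"op": "servo_tool", "data": {"targets": [[0.6,0.87,0,0.048,87],[1.2,1.74,0,0.096,87],[1.8,2.6,0,0.144,87],[2.4,3.47,0,0.192,87],[3.02,4.34,0,0.24,87]]}}

```text
time_s: 1.77
tcp_pos: [0.5341, -0.0787, 0.2392]
ee_rot: [[-0.325, -0.946, -0.001], [-0.946, 0.325, 0.0], [0.0, 0.001, -1.0]]
wrist_force: [-0.3, 0.1, -0.4]
gripper_width: 1.0
gripper_force: 0.0
```

Request:
{"op": "servo_tool", "data": {"targets": [[0.8,1.2,0,0.06,87],[1.6,2.4,0,0.12,87],[2.3,3.5,0,0.18,87],[2.8,4.1,0,0.22,87],[3.02,4.34,0,0.24,87]]}}

```text
time_s: 2.18
tcp_pos: [0.6259, 0.0531, 0.2382]
ee_rot: [[-0.088, -0.996, -0.001], [-0.996, 0.088, -0.0], [0.0, 0.001, -1.0]]
wrist_force: [0.1, -0.0, -0.1]
gripper_width: 0.998
gripper_force: 0.0
```

Request:
{"op": "servo_tool", "data": {"targets": [[0,0,0,0,87],[0,0,0,0,87],[0,0,0,0,87],[0,0,0,0,87],[0,0,0,0,87]]}}

```text
time_s: 2.6
tcp_pos: [0.6238, 0.0487, 0.2401]
ee_rot: [[-0.095, -0.996, 0.0], [-0.996, 0.095, 0.0], [-0.0, -0.0, -1.0]]
wrist_force: [0.7, 0.5, -0.5]
gripper_width: 1.001
gripper_force: 0.0
```

Request:
{"op": "servo_tool", "data": {"targets": [[0.02,0.04,-0.6,0,87],[0.02,0.04,-1.2,0,87],[0.02,0.04,-1.8,0,87],[0.02,0.04,-2.4,0,87],[0.02,0.04,-2.9,0,87]]}}

```text
time_s: 3.02
tcp_pos: [0.6243, 0.0503, 0.1518]
ee_rot: [[-0.094, -0.996, -0.001], [-0.996, 0.094, 0.0], [-0.0, 0.001, -1.0]]
wrist_force: [-0.3, 0.0, -0.2]
gripper_width: 1.008
gripper_force: 0.0
```

Request:
{"op": "servo_tool", "data": {"targets": [[0,0,-0.6,0,87],[0,0,-1.2,0,87],[0,0,-1.7,0,87],[0,0,-2.0,0,87],[0,0,-2.1,0,87]]}}

```text
time_s: 3.43
tcp_pos: [0.624, 0.0503, 0.0882]
ee_rot: [[-0.094, -0.996, -0.003], [-0.996, 0.094, -0.001], [0.001, 0.003, -1.0]]
wrist_force: [0.2, -0.9, -0.2]
gripper_width: 0.997
gripper_force: 0.0
```

Request:
{"op": "servo_tool", "data": {"targets": [[0,0,0,0,80],[0,0,0,0,70],[0,0,0,0,60],[0,0,0,0,50],[0,0,0,0,50]]}}

```text
time_s: 3.85
tcp_pos: [0.6255, 0.0513, 0.0904]
ee_rot: [[-0.093, -0.996, 0.002], [-0.996, 0.093, 0.001], [-0.001, -0.002, -1.0]]
wrist_force: [1.2, -1.2, 1.1]
gripper_width: 0.707
gripper_force: 2.6
```

Request:
{"op": "servo_tool", "data": {"targets": [[0,0,0,0,50],[0,0,0,0,50],[0,0,0,0,50],[0,0,0,0,50],[0,0,0,0,50]]}}

```text
time_s: 4.27
tcp_pos: [0.626, 0.0514, 0.0905]
ee_rot: [[-0.092, -0.996, 0.002], [-0.996, 0.092, 0.0], [-0.001, -0.002, -1.0]]
wrist_force: [1.3, 0.2, 5.0]
gripper_width: 0.686
gripper_force: 30.0
```

Request:
{"op": "servo_tool", "data": {"targets": [[0,0,0.2,0,50],[0,0,0.6,0,50],[0,0,1.1,0,50],[0,0,1.7,0,50],[0,0,2.4,0,50]]}}

```text
time_s: 4.68
tcp_pos: [0.6212, 0.0507, 0.1577]
ee_rot: [[-0.094, -0.995, -0.011], [-0.996, 0.094, -0.001], [0.002, 0.011, -1.0]]
wrist_force: [0.3, 0.1, -7.4]
gripper_width: 0.688
gripper_force: 30.0
```

Request:
{"op": "servo_tool", "data": {"targets": [[0,0,0.8,0,50],[0,0,1.6,0,50],[0,0,2.2,0,50],[0,0.1,2.5,0,50],[0,0.4,2.6,0,50]]}}

```text
time_s: 5.1
tcp_pos: [0.6239, 0.0627, 0.239]
ee_rot: [[-0.095, -0.995, -0.003], [-0.995, 0.095, 0.0], [0.0, 0.003, -1.0]]
wrist_force: [0.4, -0.6, -7.5]
gripper_width: 0.685
gripper_force: 30.0
```

Request:
{"op": "servo_tool", "data": {"targets": [[0,0.6,0,0,50],[-0.1,1.3,0,0,50],[-0.1,2.1,0,0,50],[-0.2,2.9,0,0,50],[-0.2,3.7,0,0,50]]}}

```text
time_s: 5.52
tcp_pos: [0.6164, 0.1755, 0.2358]
ee_rot: [[-0.093, -0.996, -0.008], [-0.996, 0.093, -0.002], [0.002, 0.007, -1.0]]
wrist_force: [0.0, 0.4, -8.2]
gripper_width: 0.685
gripper_force: 30.0
```

Request:
{"op": "servo_tool", "data": {"targets": [[0,0.9,0,0,50],[-0.1,1.8,0,0,50],[-0.1,2.7,0,0,50],[-0.18,3.6,0,0,50],[-0.18,4.3,0,0,50]]}}

```text
time_s: 5.93
tcp_pos: [0.611, 0.3056, 0.2353]
ee_rot: [[-0.092, -0.996, -0.007], [-0.996, 0.092, -0.002], [0.003, 0.007, -1.0]]
wrist_force: [1.1, 0.1, -7.1]
gripper_width: 0.689
gripper_force: 30.0
```

Request:
{"op": "servo_tool", "data": {"targets": [[0,0.4,0,0,50],[0,0.63,0,0,50],[0,0.73,0,0,50],[0,0.73,0,0,50],[0,0.73,0,0,50]]}}

```text
time_s: 6.35
tcp_pos: [0.6134, 0.324, 0.239]
ee_rot: [[-0.094, -0.996, -0.001], [-0.996, 0.094, -0.001], [0.001, 0.001, -1.0]]
wrist_force: [0.0, -0.2, -7.3]
gripper_width: 0.685
gripper_force: 30.0
```

Request:
{"op": "servo_tool", "data": {"targets": [[0,0,-0.5,0,50],[0,0,-1.1,0,50],[0,0,-1.8,0,50],[0,0,-2.5,0,50],[0,0,-3.2,0,50]]}}

```text
time_s: 6.77
tcp_pos: [0.6139, 0.3235, 0.1433]
ee_rot: [[-0.095, -0.995, 0.0], [-0.995, 0.095, 0.0], [-0.0, -0.0, -1.0]]
wrist_force: [0.9, -0.7, -8.0]
gripper_width: 0.682
gripper_force: 30.0
```

Request:
{"op": "servo_tool", "data": {"targets": [[0,0,-0.6,0,50],[0,0,-1.1,0,50],[0,0,-1.4,0,50],[0,0,-1.5,0,50],[0,0,-1.6,0,50]]}}

```text
time_s: 7.18
tcp_pos: [0.6142, 0.3244, 0.0959]
ee_rot: [[-0.094, -0.996, 0.001], [-0.996, 0.094, -0.0], [0.0, -0.001, -1.0]]
wrist_force: [0.5, 0.2, -7.2]
gripper_width: 0.685
gripper_force: 30.0
```

Request:
{"op": "servo_tool", "data": {"targets": [[0,0,0,0,50],[0,0,-0.06,0,50],[0,0,-0.12,0,50],[0,0,-0.18,0,50],[0,0,-0.18,0,50]]}}

```text
time_s: 7.6
tcp_pos: [0.6138, 0.3253, 0.0906]
ee_rot: [[-0.093, -0.996, 0.001], [-0.996, 0.093, 0.001], [-0.001, -0.001, -1.0]]
wrist_force: [0.8, -0.2, -7.4]
gripper_width: 0.689
gripper_force: 30.0
```

Request:
{"op": "servo_tool", "data": {"targets": [[0,0,-0.02,0,50],[0,0,-0.04,0,50],[0,0,-0.06,0,50],[0,0,-0.06,0,50],[0,0,-0.06,0,50]]}}

```text
time_s: 8.02
tcp_pos: [0.6139, 0.3253, 0.0905]
ee_rot: [[-0.092, -0.996, 0.001], [-0.996, 0.092, 0.001], [-0.001, -0.001, -1.0]]
wrist_force: [-3.5, -1.5, 5.8]
gripper_width: 0.686
gripper_force: 30.0
```

Request:
{"op": "servo_tool", "data": {"targets": [[0,0,0,0,65],[0,0,0,0,70],[0,0,0,0,80],[0,0,0,0,87],[0,0,0,0,87]]}}

```text
time_s: 8.43
tcp_pos: [0.614, 0.3252, 0.0883]
ee_rot: [[-0.093, -0.996, 0.001], [-0.996, 0.093, 0.0], [-0.0, -0.001, -1.0]]
wrist_force: [0.5, 0.0, 0.5]
gripper_width: 0.938
gripper_force: 0.0
```

Request:
{"op": "servo_tool", "data": {"targets": [[0,0,0.2,0,87],[0,0,0.6,0,87],[0,0,1.2,0,87],[0,0,2.0,0,87],[0,0,2.8,0,87]]}}

```text
time_s: 8.85
tcp_pos: [0.6137, 0.325, 0.1741]
ee_rot: [[-0.093, -0.996, 0.0], [-0.996, 0.093, -0.0], [0.0, -0.0, -1.0]]
wrist_force: [0.6, 0.4, 0.6]
gripper_width: 1.0
gripper_force: 0.0
```

Request:
{"op": "servo_tool", "data": {"targets": [[0,0,0.8,0,87],[0,-0.3,1.5,0,87],[0,-0.9,2.0,0,87],[0,-1.7,2.1,0,87],[0,-2.7,2.1,0,87]]}}

```text
time_s: 9.27
tcp_pos: [0.6141, 0.2438, 0.2381]
ee_rot: [[-0.091, -0.996, 0.004], [-0.996, 0.091, 0.002], [-0.003, -0.004, -1.0]]
wrist_force: [1.4, -0.3, -1.0]
gripper_width: 1.001
gripper_force: 0.0
```

Request:
{"op": "servo_tool", "data": {"targets": [[0,-1,0,0,87],[0,-2,0,0,87],[0,-3,0,0,87],[0,-4,0,0,87],[0,-5,0,0,87]]}}

```text
time_s: 9.68
tcp_pos: [0.613, 0.0916, 0.2362]
ee_rot: [[-0.093, -0.996, 0.0], [-0.996, 0.093, 0.0], [-0.0, -0.0, -1.0]]
wrist_force: [0.3, 0.1, 0.8]
gripper_width: 0.998
gripper_force: 0.0
```

Request:
{"op": "servo_tool", "data": {"targets": [[0,-1,0,0,87],[0,-2,0,0,87],[0,-3,0,0,87],[0,-4,0,0,87],[-0.06,-4.8,0,0,87]]}}

```text
time_s: 10.1
tcp_pos: [0.6111, -0.0529, 0.2361]
ee_rot: [[-0.094, -0.996, 0.0], [-0.996, 0.094, -0.0], [0.0, -0.0, -1.0]]
wrist_force: [0.1, 0.4, -0.4]
gripper_width: 0.998
gripper_force: 0.0
```

Request:
{"op": "servo_tool", "data": {"targets": [[0,-0.6,0,0,87],[0,-0.95,0,0,87],[0,-1.2,0,0,87],[0,-1.22,0,0,87],[0,-1.22,0,0,87]]}}

```text
time_s: 10.52
tcp_pos: [0.6117, -0.0865, 0.2355]
ee_rot: [[-0.093, -0.996, 0.0], [-0.996, 0.093, 0.0], [-0.0, -0.0, -1.0]]
wrist_force: [-0.5, -0.8, 0.3]
gripper_width: 1.003
gripper_force: 0.0
```

```bash
python3 - <<'E'
from h import *
c=cap('top','top1.png'); print(r.sense()['tcp_pos'])
a=cv2.imread('pics/top1.png')
cv2.imwrite('pics/c4.png',cv2.resize(a[220:400,100:400],None,fx=2.6,fy=2.6,interpolation=cv2.INTER_CUBIC))
E
```

```text
[ 0.61182053 -0.08599302  0.23542597]
```

View pics/c4.png

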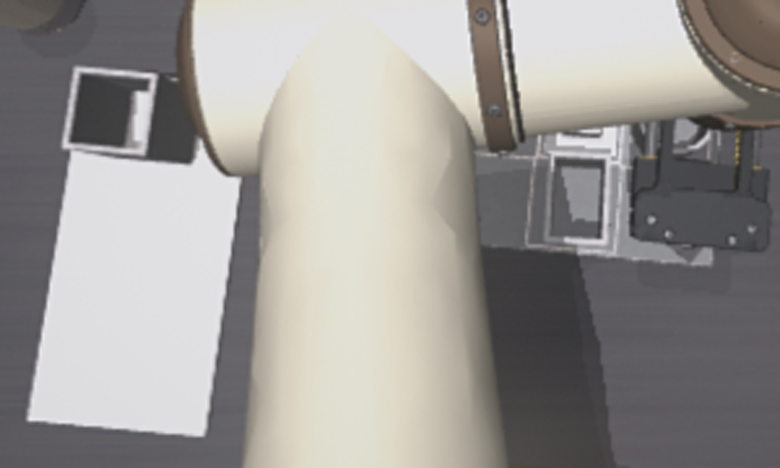

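Square tube stands on the plate's far end (crop (76,67) to (149,156)). Taking the pipe next.

Request:
{"op": "servo_tool", "data": {"targets": [[0,0,-0.6,0,87],[0,0,-1.2,0,87],[0,0,-1.8,0,87],[0,0,-2.4,0,87],[0,0,-2.9,0,87]]}}

```text
time_s: 10.98
tcp_pos: [0.6116, -0.0851, 0.1471]
ee_rot: [[-0.091, -0.996, -0.001], [-0.996, 0.091, 0.0], [-0.0, 0.001, -1.0]]
wrist_force: [-0.2, -0.2, -0.9]
gripper_width: 0.997
gripper_force: 0.0
```

Request:
{"op": "servo_tool", "data": {"targets": [[0,0,-0.6,0,87],[0,0,-1.2,0,87],[0,0,-1.7,0,87],[0,0,-1.9,0,87],[0,0,-2.0,0,87]]}}

```text
time_s: 11.4
tcp_pos: [0.6114, -0.0856, 0.0872]
ee_rot: [[-0.091, -0.996, -0.002], [-0.996, 0.091, -0.0], [0.0, 0.002, -1.0]]
wrist_force: [-0.7, 0.1, 0.1]
gripper_width: 0.999
gripper_force: 0.0
```

Request:
{"op": "servo_tool", "data": {"targets": [[0,0,0,0,80],[0,0,0,0,70],[0,0,0,0,60],[0,0,0,0,50],[0,0,0,0,50]]}}

```text
time_s: 11.82
tcp_pos: [0.6122, -0.0865, 0.0892]
ee_rot: [[-0.093, -0.996, 0.001], [-0.996, 0.093, 0.0], [-0.0, -0.001, -1.0]]
wrist_force: [-0.4, 0.0, -0.0]
gripper_width: 0.707
gripper_force: 0.0
```

Request:
{"op": "servo_tool", "data": {"targets": [[0,0,0,0,50],[0,0,0,0,50],[0,0,0,0,50],[0,0,0,0,50],[0,0,0,0,50]]}}

```text
time_s: 12.23
tcp_pos: [0.613, -0.0865, 0.0893]
ee_rot: [[-0.092, -0.996, 0.003], [-0.996, 0.092, -0.0], [-0.0, -0.003, -1.0]]
wrist_force: [2.3, 0.8, 3.1]
gripper_width: 0.667
gripper_force: 29.9
```

```bash
python3 - <<'E'
from m import *
import m
m.c=dict(np.load('pics/top1.npz'))
rect('sq',[(76,67),(157,73),(149,156),(64,148)],.116,lambda p:(100+(p[0]+.5)/2.6-.5,220+(p[1]+.5)/2.6-.5))
E
```

```text
sq [0.6129 0.3238] angx -3.42 angy -4.90 size x 0.0598 y 0.0601
```

Request:
{"op": "servo_tool", "data": {"targets": [[0,0,0.2,0,50],[0,0,0.6,0,50],[0,0,1.1,0,50],[0,0,1.7,0,50],[0,0,2.4,0,50]]}}

```text
time_s: 12.65
tcp_pos: [0.6079, -0.0864, 0.157]
ee_rot: [[-0.095, -0.995, -0.011], [-0.996, 0.095, 0.001], [-0.0, 0.011, -1.0]]
wrist_force: [-0.1, -0.8, -6.0]
gripper_width: 0.67
gripper_force: 29.9
```

Request:
{"op": "servo_tool", "data": {"targets": [[0,0,0.7,0,50],[0,0,1.4,0,50],[0,0,2.0,0,50],[0,0,2.4,0,50],[0,0,2.6,0,50]]}}

```text
time_s: 13.07
tcp_pos: [0.6102, -0.0863, 0.2377]
ee_rot: [[-0.094, -0.996, -0.004], [-0.996, 0.094, 0.001], [-0.001, 0.004, -1.0]]
wrist_force: [-0.5, -0.9, -5.2]
gripper_width: 0.668
gripper_force: 29.9
```

Request:
{"op": "servo_tool", "data": {"targets": [[-0.1,0.2,0,0,50],[-0.3,0.7,0,0,50],[-0.6,1.3,0,0,50],[-1.0,2.1,0,0,50],[-1.4,3.0,0,0,50]]}}

```text
time_s: 13.48
tcp_pos: [0.567, 0.0039, 0.2352]
ee_rot: [[-0.095, -0.995, -0.007], [-0.995, 0.095, -0.0], [0.001, 0.007, -1.0]]
wrist_force: [0.3, 0.7, -6.2]
gripper_width: 0.668
gripper_force: 29.9
```

Request:
{"op": "servo_tool", "data": {"targets": [[-0.4,0.9,0,0,50],[-0.8,1.8,0,0,50],[-1.2,2.7,0,0,50],[-1.6,3.6,0,0,50],[-2.0,4.5,0,0,50]]}}

```text
time_s: 13.9
tcp_pos: [0.5068, 0.1392, 0.2358]
ee_rot: [[-0.094, -0.996, -0.006], [-0.996, 0.094, -0.002], [0.002, 0.006, -1.0]]
wrist_force: [0.1, 0.9, -6.7]
gripper_width: 0.669
gripper_force: 29.9
```

Request:
{"op": "servo_tool", "data": {"targets": [[-0.4,0.9,0,0,50],[-0.8,1.8,0,0,50],[-1.2,2.7,0,0,50],[-1.6,3.6,0,0,50],[-2.0,4.4,0,0,50]]}}

```text
time_s: 14.32
tcp_pos: [0.4471, 0.271, 0.2358]
ee_rot: [[-0.093, -0.996, -0.005], [-0.996, 0.093, -0.003], [0.003, 0.005, -1.0]]
wrist_force: [0.9, 0.5, -6.8]
gripper_width: 0.667
gripper_force: 29.9
```

Request:
{"op": "servo_tool", "data": {"targets": [[-0.4,0.8,0,0,50],[-0.7,1.5,0,0,50],[-1.0,2.1,0,0,50],[-1.1,2.3,0,0,50],[-1.18,2.41,0,0,50]]}}

```text
time_s: 14.73
tcp_pos: [0.4125, 0.3428, 0.2361]
ee_rot: [[-0.092, -0.996, -0.004], [-0.996, 0.092, -0.004], [0.004, 0.003, -1.0]]
wrist_force: [-0.2, 0.0, -6.3]
gripper_width: 0.666
gripper_force: 29.9
```

Request:
{"op": "servo_tool", "data": {"targets": [[0,0,-0.1,0,50],[0,0,-0.4,0,50],[0,0,-0.9,0,50],[0,0,-1.6,0,50],[0,0,-2.3,0,50]]}}

```text
time_s: 15.15
tcp_pos: [0.4146, 0.3414, 0.1681]
ee_rot: [[-0.095, -0.996, -0.0], [-0.996, 0.095, -0.0], [0.0, 0.0, -1.0]]
wrist_force: [-0.0, -0.2, -7.0]
gripper_width: 0.674
gripper_force: 29.9
```

Request:
{"op": "servo_tool", "data": {"targets": [[0,0,-0.7,0,50],[0,0,-1.4,0,50],[0,0,-2.0,0,50],[0,0,-2.3,0,50],[0,0,-2.5,0,50]]}}

```text
time_s: 15.57
tcp_pos: [0.4142, 0.341, 0.0925]
ee_rot: [[-0.094, -0.996, -0.002], [-0.996, 0.094, -0.003], [0.003, 0.002, -1.0]]
wrist_force: [-0.1, 0.6, -6.3]
gripper_width: 0.668
gripper_force: 29.9
```

Request:
{"op": "servo_tool", "data": {"targets": [[0,0,0,0,50],[0,0,-0.05,0,50],[0,0,-0.1,0,50],[0,0,-0.15,0,50],[0,0,-0.15,0,50]]}}

```text
time_s: 15.98
tcp_pos: [0.4145, 0.343, 0.0903]
ee_rot: [[-0.093, -0.996, 0.001], [-0.996, 0.093, 0.001], [-0.001, -0.0, -1.0]]
wrist_force: [0.5, -0.3, -6.3]
gripper_width: 0.666
gripper_force: 29.9
```

Request:
{"op": "servo_tool", "data": {"targets": [[0,0,-0.02,0,50],[0,0,-0.04,0,50],[0,0,-0.06,0,50],[0,0,-0.08,0,50],[0,0,-0.08,0,50]]}}

```text
time_s: 16.4
tcp_pos: [0.4146, 0.3431, 0.0892]
ee_rot: [[-0.092, -0.996, 0.001], [-0.996, 0.092, 0.001], [-0.001, -0.001, -1.0]]
wrist_force: [-2.6, -1.2, 4.7]
gripper_width: 0.667
gripper_force: 29.9
```

Request:
{"op": "servo_tool", "data": {"targets": [[0,0,0,0,65],[0,0,0,0,70],[0,0,0,0,80],[0,0,0,0,87],[0,0,0,0,87]]}}

```text
time_s: 16.82
tcp_pos: [0.4146, 0.343, 0.0876]
ee_rot: [[-0.093, -0.996, 0.0], [-0.996, 0.093, 0.0], [-0.0, -0.0, -1.0]]
wrist_force: [-0.1, 0.4, -0.4]
gripper_width: 0.938
gripper_force: 0.0
```

Request:
{"op": "servo_tool", "data": {"targets": [[0,0,0.2,0,87],[0,0,0.6,0,87],[0,0,1.2,0,87],[0,0,2.0,0,87],[0,0,2.8,0,87]]}}

```text
time_s: 17.23
tcp_pos: [0.4143, 0.3425, 0.1724]
ee_rot: [[-0.093, -0.996, -0.0], [-0.996, 0.093, -0.001], [0.001, 0.0, -1.0]]
wrist_force: [0.8, 0.1, 0.3]
gripper_width: 0.997
gripper_force: 0.0
```

Request:
{"op": "servo_tool", "data": {"targets": [[0,0,0.8,0,87],[0,0,1.5,0,87],[0,0,2.0,0,87],[0.1,-0.3,2.1,-0.05,87],[0.3,-0.9,2.1,-0.1,87]]}}

```text
time_s: 17.65
tcp_pos: [0.424, 0.3174, 0.2367]
ee_rot: [[-0.192, -0.981, 0.003], [-0.981, 0.192, 0.004], [-0.004, -0.002, -1.0]]
wrist_force: [0.7, 0.9, 0.3]
gripper_width: 1.0
gripper_force: 0.0
```

Request:
{"op": "servo_tool", "data": {"targets": [[0.3,-0.8,0,-0.1,87],[0.6,-1.6,0,-0.2,87],[0.9,-2.4,0,-0.3,87],[1.2,-3.2,0,-0.4,87],[1.5,-4.0,0,-0.5,87]]}}

```text
time_s: 18.07
tcp_pos: [0.4687, 0.1946, 0.235]
ee_rot: [[-0.642, -0.766, 0.001], [-0.766, 0.642, 0.0], [-0.001, -0.0, -1.0]]
wrist_force: [1.2, -0.7, -0.6]
gripper_width: 0.999
gripper_force: 0.0
```

Request:
{"op": "servo_tool", "data": {"targets": [[0.3,-0.8,0,-0.1,87],[0.6,-1.6,0,-0.2,87],[0.9,-2.4,0,-0.3,87],[1.2,-3.2,0,-0.4,87],[1.5,-4.0,0,-0.5,87]]}}

```text
time_s: 18.48
tcp_pos: [0.5137, 0.0745, 0.235]
ee_rot: [[-0.931, -0.364, 0.001], [-0.364, 0.931, 0.0], [-0.001, -0.0, -1.0]]
wrist_force: [1.1, -0.1, 0.0]
gripper_width: 1.001
gripper_force: 0.0
```

Request:
{"op": "servo_tool", "data": {"targets": [[0.3,-0.8,0,-0.1,87],[0.6,-1.6,0,-0.2,87],[0.9,-2.3,0,-0.3,87],[1.1,-2.8,0,-0.4,87],[1.16,-2.98,0,-0.44,87]]}}

```text
time_s: 18.9
tcp_pos: [0.5489, -0.0157, 0.2347]
ee_rot: [[-0.998, 0.069, 0.0], [0.069, 0.998, -0.0], [-0.0, -0.0, -1.0]]
wrist_force: [-0.4, -0.3, 0.1]
gripper_width: 0.997
gripper_force: 0.0
```

Request:
{"op": "servo_tool", "data": {"targets": [[0,0,0,0,87],[0,0,-0.3,0,87],[0,0,-0.8,0,87],[0,0,-1.4,0,87],[0,0,-2.0,0,87]]}}

```text
time_s: 19.32
tcp_pos: [0.5479, -0.0128, 0.1737]
ee_rot: [[-0.998, 0.06, 0.001], [0.06, 0.998, 0.0], [-0.001, 0.001, -1.0]]
wrist_force: [0.1, -0.3, -0.5]
gripper_width: 1.003
gripper_force: 0.0
```

```bash
python3 - <<'E'
from h import *
c=cap('side','side1.png'); print(r.sense()['tcp_pos'])
E
```

```text
[ 0.54532596 -0.01297741  0.16953527]
```

View pics/side1.png

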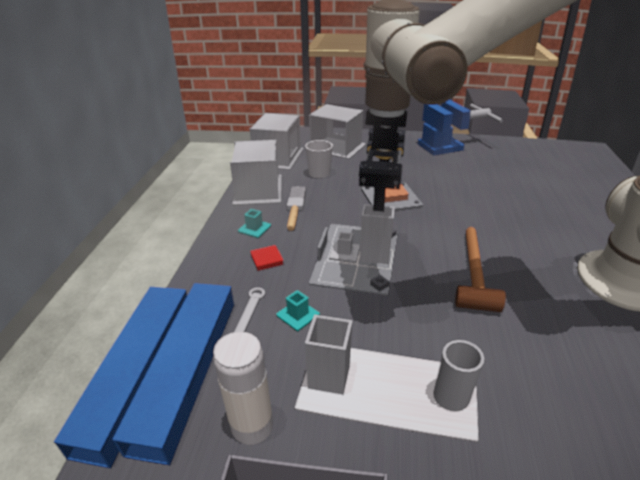

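Both offcuts stand upright on the plate ((328,355), (458,375)), and the gripper is over the rect tube at (377,220).

Request:
{"op": "servo_tool", "data": {"targets": [[0,0,-0.6,0,87],[0,0,-1.2,0,87],[0,0,-1.8,0,87],[0,0,-2.4,0,87],[0,0,-2.8,0,87]]}}

```text
time_s: 19.78
tcp_pos: [0.5472, -0.013, 0.089]
ee_rot: [[-0.998, 0.06, -0.002], [0.06, 0.998, -0.0], [0.002, -0.0, -1.0]]
wrist_force: [-0.3, -0.2, -0.2]
gripper_width: 1.0
gripper_force: 0.0
```

Request:
{"op": "servo_tool", "data": {"targets": [[0,0,0,0,75],[0,0,0,0,65],[0,0,0,0,55],[0,0,0,0,45],[0,0,0,0,35]]}}

```text
time_s: 20.2
tcp_pos: [0.5488, -0.0134, 0.0916]
ee_rot: [[-0.998, 0.062, 0.002], [0.062, 0.998, 0.0], [-0.002, 0.001, -1.0]]
wrist_force: [0.7, -0.3, 1.1]
gripper_width: 0.705
gripper_force: 0.0
```

Request:
{"op": "servo_tool", "data": {"targets": [[0,0,0,0,35],[0,0,0,0,35],[0,0,0,0,35],[0,0,0,0,35],[0,0,0,0,35]]}}

```text
time_s: 20.62
tcp_pos: [0.5484, -0.0136, 0.0909]
ee_rot: [[-0.998, 0.062, 0.001], [0.062, 0.998, -0.0], [-0.001, 0.0, -1.0]]
wrist_force: [-0.1, 0.7, 2.5]
gripper_width: 0.515
gripper_force: 29.9
```

Request:
{"op": "servo_tool", "data": {"targets": [[0,0,0,0,35],[0,0,0,0,35],[0,0,0,0,35],[0,0,0,0,35],[0,0,0,0,35]]}}

```text
time_s: 21.03
tcp_pos: [0.5484, -0.0136, 0.0909]
ee_rot: [[-0.998, 0.062, 0.0], [0.062, 0.998, -0.0], [-0.0, -0.0, -1.0]]
wrist_force: [-1.3, 0.4, 4.2]
gripper_width: 0.516
gripper_force: 29.9
```

Request:
{"op": "servo_tool", "data": {"targets": [[0,0,0.2,0,35],[0,0,0.6,0,35],[0,0,1.1,0,35],[0,0,1.7,0,35],[0,0,2.4,0,35]]}}

```text
time_s: 21.45
tcp_pos: [0.5457, -0.0138, 0.16]
ee_rot: [[-0.998, 0.064, -0.008], [0.064, 0.998, -0.0], [0.008, -0.001, -1.0]]
wrist_force: [-0.5, 0.6, -6.4]
gripper_width: 0.517
gripper_force: 29.9
```

Request:
{"op": "servo_tool", "data": {"targets": [[0,0,0.7,0,35],[0,0,1.4,0,35],[0,0,2.0,0,35],[0,0,2.4,0,35],[0,0,2.6,0,35]]}}

```text
time_s: 21.87
tcp_pos: [0.5476, -0.0135, 0.2403]
ee_rot: [[-0.998, 0.063, -0.001], [0.063, 0.998, 0.001], [0.001, 0.001, -1.0]]
wrist_force: [0.5, 0.5, -6.5]
gripper_width: 0.516
gripper_force: 29.9
```

Request:
{"op": "servo_tool", "data": {"targets": [[0,0.2,0,0,35],[-0.1,0.7,0,0,35],[-0.1,1.3,0,0,35],[-0.2,2.1,0,0,35],[-0.3,3.0,0,0,35]]}}

```text
time_s: 22.28
tcp_pos: [0.5376, 0.0768, 0.2377]
ee_rot: [[-0.998, 0.064, -0.005], [0.064, 0.998, -0.001], [0.005, -0.001, -1.0]]
wrist_force: [1.0, 0.3, -6.6]
gripper_width: 0.518
gripper_force: 29.9
```

Request:
{"op": "servo_tool", "data": {"targets": [[-0.1,1.0,0,0,35],[-0.2,2.0,0,0,35],[-0.3,3.0,0,0,35],[-0.4,4.0,0,0,35],[-0.5,5.0,0,0,35]]}}

```text
time_s: 22.7
tcp_pos: [0.5224, 0.2277, 0.2377]
ee_rot: [[-0.998, 0.063, -0.005], [0.063, 0.998, -0.002], [0.005, -0.002, -1.0]]
wrist_force: [1.4, -0.1, -7.2]
gripper_width: 0.518
gripper_force: 29.9
```

Request:
{"op": "servo_tool", "data": {"targets": [[-0.1,1.0,0,0,35],[-0.2,2.0,0,0,35],[-0.3,2.9,0,0,35],[-0.34,3.4,0,0,35],[-0.34,3.58,0,0,35]]}}

```text
time_s: 23.12
tcp_pos: [0.5125, 0.3362, 0.2375]
ee_rot: [[-0.998, 0.06, -0.004], [0.06, 0.998, -0.002], [0.004, -0.002, -1.0]]
wrist_force: [-0.1, -1.0, -6.2]
gripper_width: 0.513
gripper_force: 29.9
```

Request:
{"op": "servo_tool", "data": {"targets": [[0,0,0,0,35],[0,0,0,0,35],[0,0,-0.4,0,35],[0,0,-1.0,0,35],[0,0,-1.7,0,35]]}}

```text
time_s: 23.53
tcp_pos: [0.5147, 0.3326, 0.1901]
ee_rot: [[-0.998, 0.064, 0.002], [0.064, 0.998, 0.002], [-0.002, 0.002, -1.0]]
wrist_force: [-0.7, 0.2, -6.5]
gripper_width: 0.514
gripper_force: 29.9
```

Request:
{"op": "servo_tool", "data": {"targets": [[0,0,-0.8,0,35],[0,0,-1.6,0,35],[0,0,-2.4,0,35],[0,0,-2.8,0,35],[0,0,-3.1,0,35]]}}

```text
time_s: 23.95
tcp_pos: [0.5134, 0.3313, 0.0943]
ee_rot: [[-0.998, 0.064, -0.003], [0.064, 0.998, -0.003], [0.003, -0.003, -1.0]]
wrist_force: [0.0, -0.2, -6.9]
gripper_width: 0.512
gripper_force: 29.9
```

Request:
{"op": "servo_tool", "data": {"targets": [[0,0,0,0,35],[0,0,-0.05,0,35],[0,0,-0.1,0,35],[0,0,-0.15,0,35],[0,0,-0.15,0,35]]}}

```text
time_s: 24.37
tcp_pos: [0.5142, 0.334, 0.0927]
ee_rot: [[-0.998, 0.062, 0.001], [0.062, 0.998, 0.001], [-0.001, 0.001, -1.0]]
wrist_force: [-0.1, -0.5, -7.5]
gripper_width: 0.52
gripper_force: 29.9
```

Request:
{"op": "servo_tool", "data": {"targets": [[0,0,-0.02,0,35],[0,0,-0.04,0,35],[0,0,-0.06,0,35],[0,0,-0.08,0,35],[0,0,-0.08,0,35]]}}

```text
time_s: 24.78
tcp_pos: [0.5142, 0.3341, 0.0909]
ee_rot: [[-0.998, 0.062, 0.001], [0.062, 0.998, 0.0], [-0.001, 0.001, -1.0]]
wrist_force: [-3.3, -1.1, 2.8]
gripper_width: 0.518
gripper_force: 29.9
```

Request:
{"op": "servo_tool", "data": {"targets": [[0,0,0,0,50],[0,0,0,0,60],[0,0,0,0,65],[0,0,0,0,65],[0,0,0,0,65]]}}

```text
time_s: 25.2
tcp_pos: [0.5144, 0.334, 0.0897]
ee_rot: [[-0.998, 0.062, 0.001], [0.062, 0.998, 0.001], [-0.001, 0.001, -1.0]]
wrist_force: [0.7, -0.0, 0.4]
gripper_width: 0.727
gripper_force: 0.0
```

Request:
{"op": "servo_tool", "data": {"targets": [[0,0,0.2,0,65],[0,0,0.6,0,65],[0,0,1.2,0,65],[0,0,2.0,0,65],[0,0,2.8,0,65]]}}

```text
time_s: 25.62
tcp_pos: [0.5139, 0.3335, 0.1744]
ee_rot: [[-0.998, 0.062, -0.001], [0.062, 0.998, -0.001], [0.001, -0.001, -1.0]]
wrist_force: [0.2, -0.6, 0.5]
gripper_width: 0.746
gripper_force: 0.0
```

Request:
{"op": "servo_tool", "data": {"targets": [[0,0,0.8,0,65],[0,0,1.5,0,65],[0,0,2.0,0,65],[0,0,2.2,0,65],[0,0,2.2,0,65]]}}

```text
time_s: 26.03
tcp_pos: [0.5146, 0.3343, 0.2416]
ee_rot: [[-0.998, 0.062, 0.003], [0.062, 0.998, 0.003], [-0.003, 0.003, -1.0]]
wrist_force: [0.5, 0.5, -0.5]
gripper_width: 0.75
gripper_force: 0.0
```

```bash
python3 - <<'E'
from h import *
c=cap('top','top2.png')
a=cv2.imread('pics/top2.png')
cv2.imwrite('pics/c5.png',cv2.resize(a[235:305,275:370],None,fx=8,fy=8,interpolation=cv2.INTER_CUBIC))
E
```

```text
(no output)
```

View pics/c5.png

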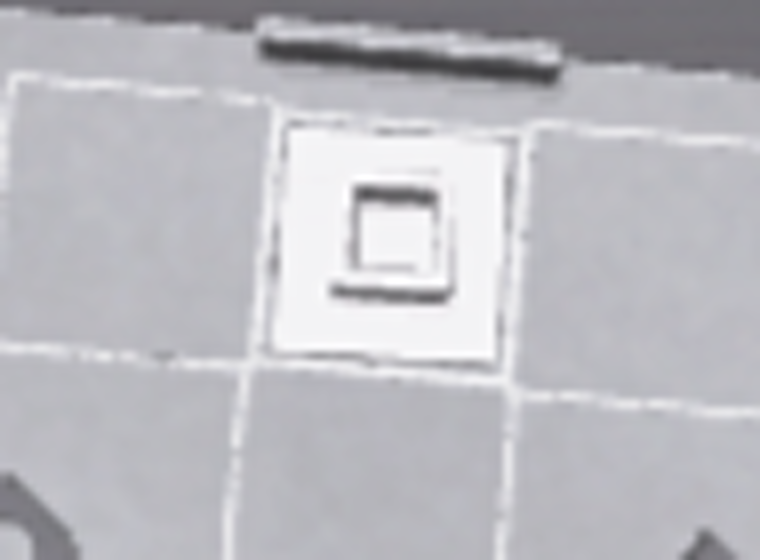

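The rack now holds only the post foot. Its plate corners are at crop (288,122), (508,137), (494,362) and (270,350).

```bash
python3 - <<'E'
from m import *
import m
m.c=dict(np.load('pics/top2.npz'))
f=lambda p:(275+(p[0]+.5)/8-.5,235+(p[1]+.5)/8-.5)
rect('foot',[(288,122),(508,137),(494,362),(270,350)],.014,f)
# inner stub opening upper rim: left/right inner faces x 352..438
print(ray(m.c,[f((396,230))],.054))
E
```

```text
foot [ 0.6183 -0.018 ] angx -4.11 angy -3.49 size x 0.0603 y 0.0589
[[ 0.6174 -0.0191  0.054 ]]
```

Request:
{"op": "servo_tool", "data": {"targets": [[0.2,-0.6,0,0,65],[0.5,-1.5,0,0,65],[0.8,-2.5,0,0,65],[1.1,-3.6,0,0,65],[1.4,-4.7,0,0,65]]}}

```text
time_s: 26.5
tcp_pos: [0.5554, 0.1913, 0.2376]
ee_rot: [[-0.998, 0.061, -0.003], [0.061, 0.998, -0.002], [0.003, -0.002, -1.0]]
wrist_force: [1.0, -0.5, 0.3]
gripper_width: 0.752
gripper_force: 0.0
```

Request:
{"op": "servo_tool", "data": {"targets": [[0.3,-1.1,0,0,65],[0.6,-2.2,0,0,65],[0.9,-3.3,0,0,65],[1.2,-4.3,0,0,65],[1.5,-5.2,0,0,65]]}}

```text
time_s: 26.92
tcp_pos: [0.6004, 0.0347, 0.2377]
ee_rot: [[-0.998, 0.063, -0.003], [0.063, 0.998, -0.001], [0.003, -0.001, -1.0]]
wrist_force: [-0.2, 0.6, -0.9]
gripper_width: 0.748
gripper_force: 0.0
```

Request:
{"op": "servo_tool", "data": {"targets": [[0.3,-0.9,0,0,65],[0.45,-1.5,0,0,65],[0.58,-1.85,0,0,65],[0.58,-1.85,0,0,65],[0.58,-1.85,0,0,65]]}}

```text
time_s: 27.33
tcp_pos: [0.618, -0.0188, 0.2383]
ee_rot: [[-0.998, 0.063, -0.002], [0.063, 0.998, 0.0], [0.002, -0.0, -1.0]]
wrist_force: [-0.5, 0.2, 0.4]
gripper_width: 0.75
gripper_force: 0.0
```

Request:
{"op": "servo_tool", "data": {"targets": [[0,0,-0.5,0,65],[0,0,-1.3,0,65],[0,0,-2.1,0,65],[0,0,-2.9,0,65],[0,0,-3.7,0,65]]}}

```text
time_s: 27.75
tcp_pos: [0.6179, -0.017, 0.1275]
ee_rot: [[-0.998, 0.06, 0.0], [0.06, 0.998, 0.0], [-0.0, 0.0, -1.0]]
wrist_force: [0.1, 0.6, 0.6]
gripper_width: 0.749
gripper_force: 0.0
```

Request:
{"op": "servo_tool", "data": {"targets": [[0,0,-0.8,0,65],[0,0,-1.6,0,65],[0,0,-2.2,0,65],[0,0,-2.6,0,65],[0,0,-2.8,0,65]]}}

```text
time_s: 28.17
tcp_pos: [0.6172, -0.0176, 0.0426]
ee_rot: [[-0.998, 0.061, -0.003], [0.061, 0.998, -0.0], [0.003, -0.001, -1.0]]
wrist_force: [-0.1, -0.1, 0.7]
gripper_width: 0.748
gripper_force: 0.0
```

Request:
{"op": "servo_tool", "data": {"targets": [[0,0,-0.1,0,65],[0,0,-0.2,0,65],[0,0,-0.3,0,65],[0,0,-0.3,0,65],[0,0,-0.3,0,65]]}}

```text
time_s: 28.58
tcp_pos: [0.6188, -0.0187, 0.0362]
ee_rot: [[-0.998, 0.062, 0.001], [0.062, 0.998, 0.0], [-0.001, 0.0, -1.0]]
wrist_force: [0.9, -0.8, -0.2]
gripper_width: 0.745
gripper_force: 0.0
```

Request:
{"op": "servo_tool", "data": {"targets": [[0,0,0,0,50],[0,0,0,0,40],[0,0,0,0,30],[0,0,0,0,20],[0,0,0,0,20]]}}

```text
time_s: 29.0
tcp_pos: [0.6184, -0.0188, 0.0356]
ee_rot: [[-0.998, 0.062, 0.0], [0.062, 0.998, 0.0], [-0.0, 0.0, -1.0]]
wrist_force: [0.1, -0.4, -1.0]
gripper_width: 0.453
gripper_force: 0.0
```

Request:
{"op": "servo_tool", "data": {"targets": [[0,0,0,0,20],[0,0,0,0,20],[0,0,0,0,20],[0,0,0,0,20],[0,0,0,0,20]]}}

```text
time_s: 29.42
tcp_pos: [0.6184, -0.0187, 0.0356]
ee_rot: [[-0.998, 0.062, -0.0], [0.062, 0.998, -0.0], [0.0, -0.0, -1.0]]
wrist_force: [0.4, -0.5, -0.5]
gripper_width: 0.342
gripper_force: 30.0
```

Request:
{"op": "servo_tool", "data": {"targets": [[0,0,0.2,0,20],[0,0,0.6,0,20],[0,0,1.1,0,20],[0,0,1.7,0,20],[0,0,2.4,0,20]]}}

```text
time_s: 29.83
tcp_pos: [0.6172, -0.0189, 0.1075]
ee_rot: [[-0.998, 0.063, -0.003], [0.063, 0.998, -0.0], [0.003, -0.0, -1.0]]
wrist_force: [0.6, 0.6, -5.5]
gripper_width: 0.343
gripper_force: 30.0
```

Request:
{"op": "servo_tool", "data": {"targets": [[0,0,0.7,0,20],[0,0,1.2,0,20],[0,0,1.5,0,20],[0,-0.1,1.6,0,20],[-0.1,-0.4,1.6,0,20]]}}

```text
time_s: 30.25
tcp_pos: [0.6158, -0.0302, 0.1561]
ee_rot: [[-0.998, 0.061, 0.002], [0.061, 0.998, 0.001], [-0.001, 0.001, -1.0]]
wrist_force: [-0.7, -1.0, -4.9]
gripper_width: 0.339
gripper_force: 30.0
```

Request:
{"op": "servo_tool", "data": {"targets": [[-0.3,-0.7,0,0.03,20],[-0.6,-1.5,0,0.07,20],[-0.9,-2.3,0,0.11,20],[-1.2,-3.1,0,0.15,20],[-1.5,-3.9,0,0.19,20]]}}

```text
time_s: 30.67
tcp_pos: [0.5683, -0.1492, 0.1538]
ee_rot: [[-0.992, -0.129, -0.004], [-0.129, 0.992, 0.0], [0.004, 0.001, -1.0]]
wrist_force: [1.1, -0.3, -5.1]
gripper_width: 0.341
gripper_force: 30.0
```

Request:
{"op": "servo_tool", "data": {"targets": [[-0.4,-1.0,0,0.05,20],[-0.8,-2.0,0,0.1,20],[-1.2,-3.0,0,0.15,20],[-1.6,-4.1,0,0.2,20],[-1.87,-4.74,0,0.218,20]]}}

```text
time_s: 31.08
tcp_pos: [0.5113, -0.2927, 0.1538]
ee_rot: [[-0.941, -0.338, -0.004], [-0.338, 0.941, 0.001], [0.004, 0.002, -1.0]]
wrist_force: [0.6, 0.8, -4.4]
gripper_width: 0.344
gripper_force: 30.0
```

Request:
{"op": "servo_tool", "data": {"targets": [[0,0,0,0,20],[0,0,0,0,20],[0,0,-0.3,0,20],[0,0,-0.7,0,20],[0,0,-1.2,0,20]]}}

```text
time_s: 31.5
tcp_pos: [0.5148, -0.289, 0.1189]
ee_rot: [[-0.94, -0.34, 0.001], [-0.34, 0.94, -0.0], [-0.001, -0.0, -1.0]]
wrist_force: [1.0, -0.1, -4.4]
gripper_width: 0.341
gripper_force: 30.0
```

Request:
{"op": "servo_tool", "data": {"targets": [[0,0,-0.5,0,20],[0,0,-1.0,0,20],[0,0,-1.4,0,20],[0,0,-1.6,0,20],[0,0,-1.7,0,20]]}}

```text
time_s: 31.92
tcp_pos: [0.5137, -0.2887, 0.0666]
ee_rot: [[-0.94, -0.34, -0.003], [-0.34, 0.94, 0.001], [0.003, 0.002, -1.0]]
wrist_force: [0.2, 0.2, -5.5]
gripper_width: 0.343
gripper_force: 30.0
```

Request:
{"op": "servo_tool", "data": {"targets": [[0,0,0,0,20],[0,0,-0.1,0,20],[0,0,-0.15,0,20],[0,0,-0.2,0,20],[0,0,-0.2,0,20]]}}

```text
time_s: 32.33
tcp_pos: [0.5143, -0.2899, 0.0627]
ee_rot: [[-0.941, -0.339, 0.0], [-0.339, 0.941, 0.0], [-0.0, -0.0, -1.0]]
wrist_force: [-0.0, 0.4, -4.9]
gripper_width: 0.343
gripper_force: 30.0
```

Request:
{"op": "servo_tool", "data": {"targets": [[0,0,-0.03,0,20],[0,0,-0.06,0,20],[0,0,-0.08,0,20],[0,0,-0.1,0,20],[0,0,-0.1,0,20]]}}

```text
time_s: 32.75
tcp_pos: [0.5143, -0.2899, 0.0596]
ee_rot: [[-0.941, -0.339, 0.0], [-0.339, 0.941, -0.0], [-0.0, -0.0, -1.0]]
wrist_force: [0.3, -0.2, -3.6]
gripper_width: 0.342
gripper_force: 30.0
```

Request:
{"op": "servo_tool", "data": {"targets": [[0,0,-0.02,0,20],[0,0,-0.03,0,20],[0,0,-0.03,0,20],[0,0,-0.03,0,20],[0,0,-0.03,0,20]]}}

```text
time_s: 33.17
tcp_pos: [0.5144, -0.29, 0.0595]
ee_rot: [[-0.941, -0.339, 0.0], [-0.339, 0.941, -0.0], [-0.0, -0.0, -1.0]]
wrist_force: [-3.5, 2.9, 6.0]
gripper_width: 0.343
gripper_force: 30.0
```

Request:
{"op": "servo_tool", "data": {"targets": [[0,0,0,0,35],[0,0,0,0,45],[0,0,0,0,55],[0,0,0,0,60],[0,0,0,0,60]]}}

```text
time_s: 33.58
tcp_pos: [0.5145, -0.29, 0.0585]
ee_rot: [[-0.941, -0.339, 0.0], [-0.339, 0.941, -0.0], [-0.0, -0.0, -1.0]]
wrist_force: [-0.6, 0.2, 0.6]
gripper_width: 0.615
gripper_force: 0.0
```

Request:
{"op": "servo_tool", "data": {"targets": [[0,0,0.2,0,60],[0,0,0.6,0,60],[0,0,1.2,0,60],[0,0,2.0,0,60],[0,0,2.8,0,60]]}}

```text
time_s: 34.0
tcp_pos: [0.514, -0.2899, 0.1435]
ee_rot: [[-0.941, -0.339, -0.001], [-0.339, 0.941, 0.0], [0.001, 0.0, -1.0]]
wrist_force: [-0.5, -0.5, -0.1]
gripper_width: 0.686
gripper_force: 0.0
```

Request:
{"op": "servo_tool", "data": {"targets": [[0,0,0.8,0,65],[0,0,1.6,0,65],[0,0.3,2.4,-0.02,65],[0,0.9,3.0,-0.05,65],[0,1.79,3.23,-0.08,65]]}}

```text
time_s: 34.42
tcp_pos: [0.5156, -0.2374, 0.2433]
ee_rot: [[-0.966, -0.259, 0.006], [-0.259, 0.966, -0.002], [-0.005, -0.004, -1.0]]
wrist_force: [1.3, 0.9, 0.4]
gripper_width: 0.744
gripper_force: 0.0
```

Request:
{"op": "servo_tool", "data": {"targets": [[0,1.1,0,-0.02,65],[0,2.2,0,-0.04,65],[0,3.3,0,-0.07,65],[0,4.4,0,-0.09,65],[0,5.5,0,-0.108,65]]}}

```text
time_s: 34.83
tcp_pos: [0.514, -0.0698, 0.2402]
ee_rot: [[-0.988, -0.156, 0.001], [-0.156, 0.988, 0.0], [-0.001, -0.0, -1.0]]
wrist_force: [-0.1, 0.0, -0.5]
gripper_width: 0.746
gripper_force: 0.0
```

Request:
{"op": "servo_tool", "data": {"targets": [[0,1.1,0,-0.02,65],[0,2.2,0,-0.04,65],[0,3.3,0,-0.07,65],[0,4.4,0,-0.09,65],[0,5.5,0,-0.11,65]]}}

```text
time_s: 35.25
tcp_pos: [0.514, 0.0954, 0.2402]
ee_rot: [[-0.999, -0.047, 0.001], [-0.047, 0.999, 0.0], [-0.001, 0.0, -1.0]]
wrist_force: [0.2, -0.6, 0.5]
gripper_width: 0.744
gripper_force: 0.0
```

Request:
{"op": "servo_tool", "data": {"targets": [[0,1.1,0,-0.02,65],[0,2.2,0,-0.04,65],[0,3.3,0,-0.07,65],[0,4.4,0,-0.09,65],[-0.01,5.5,0,-0.11,65]]}}

```text
time_s: 35.67
tcp_pos: [0.5138, 0.2604, 0.2402]
ee_rot: [[-0.998, 0.063, 0.001], [0.063, 0.998, 0.0], [-0.001, 0.0, -1.0]]
wrist_force: [1.0, -0.5, -0.1]
gripper_width: 0.747
gripper_force: 0.0
```

Request:
{"op": "servo_tool", "data": {"targets": [[0,1.0,0,0,65],[0,1.7,0,0,65],[0,2.2,0,0,65],[0,2.5,0,0,65],[0,2.5,0,0,65]]}}

```text
time_s: 36.08
tcp_pos: [0.514, 0.3349, 0.2394]
ee_rot: [[-0.998, 0.061, 0.0], [0.061, 0.998, -0.0], [-0.0, -0.0, -1.0]]
wrist_force: [0.1, -0.3, -0.1]
gripper_width: 0.749
gripper_force: 0.0
```

```bash
python3 - <<'E'
from h import *
c=cap('top','top3.png'); print(r.sense()['tcp_pos'])
a=cv2.imread('pics/top3.png')
cv2.imwrite('pics/c6.png',cv2.resize(a[280:350,418:492],None,fx=8,fy=8,interpolation=cv2.INTER_CUBIC))
E
```

```text
[0.5139022  0.33377614 0.23944049]
```

View pics/c6.png

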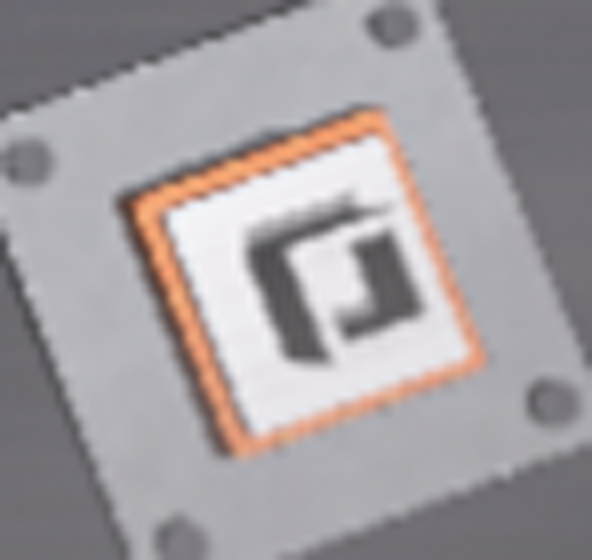

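The foot sits on the pad with a copper border all round, wider at the upper left. Next I measure the offset.

```bash
python3 - <<'E'
from m import *
import m
m.c=dict(np.load('pics/top3.npz'))
f=lambda p:(418+(p[0]+.5)/8-.5,280+(p[1]+.5)/8-.5)
rect('pad',[(133,205),(380,107),(487,363),(232,457)],.03,f)
rect('foot',[(163,213),(375,138),(470,357),(255,440)],.038,f)
# subpixel: classify white plate by colour & orange
im=m.c['pixels'][280:350,418:492].astype(float); b=cv2.resize(im,None,fx=8,fy=8,interpolation=cv2.INTER_CUBIC)
sat=b[...,0]-b[...,2]
mask=np.zeros(b.shape[:2],np.uint8)
org=(sat>45).astype(np.uint8)
cs,_=cv2.findContours(org,cv2.RETR_CCOMP,cv2.CHAIN_APPROX_NONE)
cs=sorted(cs,key=cv2.contourArea)[::-1][:2]
for k,z in zip(cs,(.03,.038)):
    R=cv2.minAreaRect(k); P=ray(m.c,[f(p) for p in cv2.boxPoints(R)],z)[:,:2]
    e=P[1]-P[0];e2=P[2]-P[1]; print(z,P.mean(0),np.degrees(np.arctan2(e[1],e[0]))%90,np.degrees(np.arctan2(e2[1],e2[0]))%90,np.linalg.norm(e),np.linalg.norm(e2))
E
```

```text
pad [ 0.5142 -0.2893] angx 19.90 angy 20.43 size x 0.0680 y 0.0696
foot [ 0.5132 -0.2888] angx 20.60 angy 19.82 size x 0.0595 y 0.0585
0.03 [ 0.5145 -0.2889] 21.127580570556418 19.000836136453216 0.07300092063617565 0.0719605369186295
0.038 [ 0.5138 -0.2886] 20.447210832964046 18.31263352069044 0.06261580122629434 0.061472057308558474
```

The foot is within about 1 mm and 0.5° of the pad, so I leave it there. Returning the rect tube.

Request:
{"op": "servo_tool", "data": {"targets": [[0,0,-0.5,0,70],[0,0,-1.2,0,70],[0,0,-1.9,0,70],[0,0,-2.6,0,70],[0,0,-3.3,0,70]]}}

```text
time_s: 36.55
tcp_pos: [0.5142, 0.3321, 0.1403]
ee_rot: [[-0.998, 0.064, 0.0], [0.064, 0.998, 0.0], [-0.0, 0.0, -1.0]]
wrist_force: [0.1, 0.3, 0.2]
gripper_width: 0.801
gripper_force: 0.0
```

Request:
{"op": "servo_tool", "data": {"targets": [[0,0,-0.7,0,70],[0,0,-1.2,0,70],[0,0,-1.5,0,70],[0,0,-1.7,0,70],[0,0,-1.7,0,70]]}}

```text
time_s: 36.97
tcp_pos: [0.5139, 0.3327, 0.0888]
ee_rot: [[-0.998, 0.063, -0.001], [0.063, 0.998, -0.001], [0.001, -0.001, -1.0]]
wrist_force: [-0.3, 0.2, 0.1]
gripper_width: 0.805
gripper_force: 0.0
```

Request:
{"op": "servo_tool", "data": {"targets": [[0,0,0,0,60],[0,0,0,0,50],[0,0,0,0,40],[0,0,0,0,35],[0,0,0,0,35]]}}

```text
time_s: 37.38
tcp_pos: [0.5142, 0.3341, 0.0902]
ee_rot: [[-0.998, 0.062, 0.001], [0.062, 0.998, 0.001], [-0.001, 0.001, -1.0]]
wrist_force: [-0.5, 0.7, 4.4]
gripper_width: 0.513
gripper_force: 30.1
```

Request:
{"op": "servo_tool", "data": {"targets": [[0,0,0,0,35],[0,0,0,0,35],[0,0,0,0,35],[0,0,0,0,35],[0,0,0,0,35]]}}

```text
time_s: 37.8
tcp_pos: [0.5142, 0.3341, 0.0902]
ee_rot: [[-0.998, 0.062, 0.001], [0.062, 0.998, 0.001], [-0.001, 0.001, -1.0]]
wrist_force: [-2.3, 0.4, 6.0]
gripper_width: 0.518
gripper_force: 30.0
```

Request:
{"op": "servo_tool", "data": {"targets": [[0,0,0.2,0,35],[0,0,0.6,0,35],[0,0,1.1,0,35],[0,0,1.7,0,35],[0,0,2.4,0,35]]}}

```text
time_s: 38.22
tcp_pos: [0.5119, 0.3321, 0.1585]
ee_rot: [[-0.998, 0.064, -0.007], [0.064, 0.998, -0.005], [0.007, -0.005, -1.0]]
wrist_force: [-0.2, 0.9, -7.0]
gripper_width: 0.517
gripper_force: 29.9
```

Request:
{"op": "servo_tool", "data": {"targets": [[0,0,0.7,0,35],[0,0,1.4,0,35],[0,0,2.0,0,35],[0,0,2.4,0,35],[0,0,2.6,0,35]]}}

```text
time_s: 38.63
tcp_pos: [0.5134, 0.3335, 0.2392]
ee_rot: [[-0.998, 0.063, -0.002], [0.063, 0.998, -0.0], [0.002, -0.0, -1.0]]
wrist_force: [1.2, 0.4, -7.1]
gripper_width: 0.52
gripper_force: 29.9
```

Request:
{"op": "servo_tool", "data": {"targets": [[0,-0.2,0,0,35],[0.1,-0.7,0,0,35],[0.1,-1.3,0,0,35],[0.2,-2.1,0,0,35],[0.3,-3.0,0,0,35]]}}

```text
time_s: 39.05
tcp_pos: [0.522, 0.2415, 0.2376]
ee_rot: [[-0.998, 0.062, -0.003], [0.062, 0.998, -0.002], [0.003, -0.002, -1.0]]
wrist_force: [0.8, 0.1, -6.1]
gripper_width: 0.514
gripper_force: 29.9
```

Request:
{"op": "servo_tool", "data": {"targets": [[0.1,-1.0,0,0,35],[0.2,-2.0,0,0,35],[0.3,-3.0,0,0,35],[0.4,-4.0,0,0,35],[0.5,-5.0,0,0,35]]}}

```text
time_s: 39.47
tcp_pos: [0.5363, 0.0905, 0.2381]
ee_rot: [[-0.998, 0.063, -0.003], [0.063, 0.998, -0.001], [0.003, -0.001, -1.0]]
wrist_force: [-0.3, 0.8, -6.6]
gripper_width: 0.512
gripper_force: 29.9
```

Request:
{"op": "servo_tool", "data": {"targets": [[0.1,-1.0,0,0,35],[0.2,-2.0,0,0,35],[0.3,-2.9,0,0,35],[0.34,-3.4,0,0,35],[0.34,-3.58,0,0,35]]}}

```text
time_s: 39.88
tcp_pos: [0.5463, -0.0175, 0.2381]
ee_rot: [[-0.998, 0.066, -0.004], [0.066, 0.998, -0.001], [0.004, -0.001, -1.0]]
wrist_force: [0.4, 0.2, -6.3]
gripper_width: 0.517
gripper_force: 29.9
```

Request:
{"op": "servo_tool", "data": {"targets": [[0,0,0,0,35],[0,0,0,0,35],[0,0,-0.4,0,35],[0,0,-1.0,0,35],[0,0,-1.7,0,35]]}}

```text
time_s: 40.3
tcp_pos: [0.5487, -0.0125, 0.189]
ee_rot: [[-0.998, 0.061, 0.003], [0.061, 0.998, 0.001], [-0.003, 0.001, -1.0]]
wrist_force: [0.3, -0.2, -7.7]
gripper_width: 0.514
gripper_force: 29.9
```

Request:
{"op": "servo_tool", "data": {"targets": [[0,0,-0.8,0,35],[0,0,-1.6,0,35],[0,0,-2.4,0,35],[0,0,-2.8,0,35],[0,0,-3.1,0,35]]}}

```text
time_s: 40.72
tcp_pos: [0.547, -0.0129, 0.0935]
ee_rot: [[-0.998, 0.061, -0.004], [0.061, 0.998, -0.001], [0.003, -0.001, -1.0]]
wrist_force: [1.1, -0.5, -5.9]
gripper_width: 0.517
gripper_force: 29.9
```

Request:
{"op": "servo_tool", "data": {"targets": [[0,0,0,0,35],[0,0,-0.05,0,35],[0,0,-0.1,0,35],[0,0,-0.15,0,35],[0,0,-0.15,0,35]]}}

```text
time_s: 41.13
tcp_pos: [0.5486, -0.0135, 0.0917]
ee_rot: [[-0.998, 0.062, 0.001], [0.062, 0.998, 0.0], [-0.001, 0.0, -1.0]]
wrist_force: [-0.2, 1.1, -6.4]
gripper_width: 0.514
gripper_force: 29.9
```

Request:
{"op": "servo_tool", "data": {"targets": [[0,0,-0.02,0,35],[0,0,-0.03,0,35],[0,0,-0.04,0,35],[0,0,-0.05,0,35],[0,0,-0.05,0,35]]}}

```text
time_s: 41.55
tcp_pos: [0.5484, -0.0136, 0.0902]
ee_rot: [[-0.998, 0.062, 0.001], [0.062, 0.998, -0.0], [-0.001, -0.0, -1.0]]
wrist_force: [-2.7, 0.0, -1.4]
gripper_width: 0.517
gripper_force: 29.9
```

Request:
{"op": "servo_tool", "data": {"targets": [[0,0,0,0,50],[0,0,0,0,60],[0,0,0,0,70],[0,0,0,0,75],[0,0,0,0,75]]}}

```text
time_s: 41.97
tcp_pos: [0.5487, -0.0135, 0.09]
ee_rot: [[-0.998, 0.062, 0.001], [0.062, 0.998, 0.0], [-0.001, 0.0, -1.0]]
wrist_force: [-0.5, -0.0, 0.3]
gripper_width: 0.79
gripper_force: 0.0
```

Request:
{"op": "servo_tool", "data": {"targets": [[0,0,0.2,0,75],[0,0,0.6,0,75],[0,0,1.2,0,75],[0,0,2.0,0,80],[0,0,2.8,0,80]]}}

```text
time_s: 42.38
tcp_pos: [0.548, -0.0137, 0.1746]
ee_rot: [[-0.998, 0.062, -0.001], [0.062, 0.998, -0.0], [0.001, -0.0, -1.0]]
wrist_force: [0.1, 0.7, 0.2]
gripper_width: 0.901
gripper_force: 0.0
```

Request:
{"op": "servo_tool", "data": {"targets": [[0,0,0.8,0,80],[0,0,1.5,0,80],[0,0,2.0,0,80],[-0.1,0.3,2.1,0.05,80],[-0.3,0.9,2.1,0.1,80]]}}

```text
time_s: 42.8
tcp_pos: [0.5403, 0.0128, 0.2389]
ee_rot: [[-0.999, -0.038, 0.004], [-0.038, 0.999, 0.001], [-0.004, 0.0, -1.0]]
wrist_force: [0.1, 0.2, -0.1]
gripper_width: 0.921
gripper_force: 0.0
```

Request:
{"op": "servo_tool", "data": {"targets": [[-0.3,0.8,0,0.1,80],[-0.6,1.6,0,0.2,80],[-0.9,2.4,0,0.3,80],[-1.2,3.2,0,0.4,80],[-1.5,4.0,0,0.5,80]]}}

```text
time_s: 43.22
tcp_pos: [0.4937, 0.1344, 0.2372]
ee_rot: [[-0.856, -0.516, 0.001], [-0.516, 0.856, 0.0], [-0.001, -0.0, -1.0]]
wrist_force: [-0.4, 0.6, 0.8]
gripper_width: 0.919
gripper_force: 0.0
```

Request:
{"op": "servo_tool", "data": {"targets": [[-0.3,0.8,0,0.1,80],[-0.6,1.6,0,0.2,80],[-0.9,2.4,0,0.3,80],[-1.2,3.2,0,0.4,80],[-1.5,4.0,0,0.5,80]]}}

```text
time_s: 43.63
tcp_pos: [0.4486, 0.2545, 0.2372]
ee_rot: [[-0.504, -0.864, 0.001], [-0.864, 0.504, 0.0], [-0.001, -0.0, -1.0]]
wrist_force: [0.5, -1.0, 0.8]
gripper_width: 0.919
gripper_force: 0.0
```

Request:
{"op": "servo_tool", "data": {"targets": [[-0.3,0.8,0,0.1,80],[-0.6,1.6,0,0.2,80],[-0.9,2.3,0,0.3,80],[-1.1,2.8,0,0.4,80],[-1.16,2.98,0,0.44,80]]}}

```text
time_s: 44.05
tcp_pos: [0.4137, 0.3448, 0.237]
ee_rot: [[-0.086, -0.996, 0.001], [-0.996, 0.086, 0.001], [-0.001, -0.001, -1.0]]
wrist_force: [-0.4, -0.1, 0.1]
gripper_width: 0.92
gripper_force: 0.0
```

Request:
{"op": "servo_tool", "data": {"targets": [[0,0,0,0,80],[0,0,0,0,80],[0,0,-0.3,0,80],[0,0,-0.8,0,80],[0,0,-1.4,0,80]]}}

```text
time_s: 44.47
tcp_pos: [0.415, 0.3424, 0.1947]
ee_rot: [[-0.095, -0.995, 0.001], [-0.995, 0.095, 0.002], [-0.002, -0.001, -1.0]]
wrist_force: [1.1, 0.3, -0.3]
gripper_width: 0.92
gripper_force: 0.0
```

```bash
python3 - <<'E'
from h import *
c=cap('top','top4.png')
a=cv2.imread('pics/top0.png')[280:325,300:350].astype(float);b=cv2.imread('pics/top4.png')[280:325,300:350].astype(float)
g=lambda x:cv2.GaussianBlur(cv2.cvtColor(x.astype(np.uint8),cv2.COLOR_BGR2GRAY),(3,3),0).astype(np.float32)
M=np.eye(2,3,dtype=np.float32); cc,M=cv2.findTransformECC(g(a),g(b),M,cv2.MOTION_EUCLIDEAN,None,None,5) if 0 else cv2.findTransformECC(g(a),g(b),M,cv2.MOTION_EUCLIDEAN)
ctr=np.array([22,17,1]); print(cc,M@ctr-ctr[:2],np.degrees(np.arcsin(M[1,0])))
k=lambda x:cv2.resize(x.astype(np.uint8),None,fx=7,fy=7,interpolation=cv2.INTER_CUBIC)
cv2.imwrite('pics/c7.png',cv2.hconcat([k(a),k(b)]))
E
```

```text
0.9988854642136838 [-0.00765153  0.02511174] 0.043753896
```

View pics/c7.png

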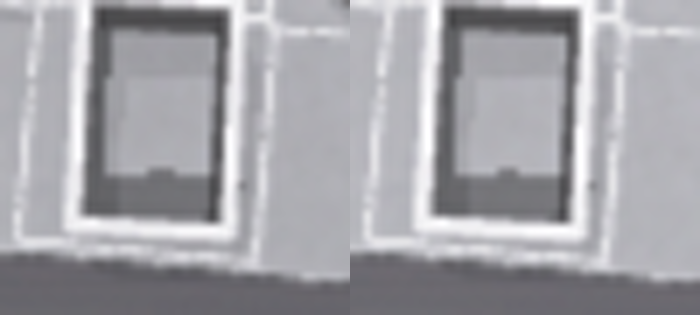

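The before/after crops look identical (shift below 0.03 px). Now the pipe.

Request:
{"op": "servo_tool", "data": {"targets": [[0,0,-0.7,0,80],[0,0,-1.4,0,80],[0,0,-2.1,0,80],[0,0,-2.8,0,80],[0,0,-3.3,0,80]]}}

```text
time_s: 44.93
tcp_pos: [0.4141, 0.3413, 0.0938]
ee_rot: [[-0.095, -0.995, -0.002], [-0.995, 0.095, -0.002], [0.002, 0.001, -1.0]]
wrist_force: [-0.0, -0.7, 0.2]
gripper_width: 0.917
gripper_force: 0.0
```

Request:
{"op": "servo_tool", "data": {"targets": [[0,0,-0.2,0,80],[0,0,-0.27,0,80],[0,0,-0.27,0,80],[0,0,-0.27,0,70],[0,0,-0.27,0,60]]}}

```text
time_s: 45.35
tcp_pos: [0.415, 0.3433, 0.0886]
ee_rot: [[-0.093, -0.996, 0.001], [-0.996, 0.093, 0.002], [-0.002, -0.001, -1.0]]
wrist_force: [0.3, 0.3, 0.1]
gripper_width: 0.84
gripper_force: 0.0
```

Request:
{"op": "servo_tool", "data": {"targets": [[0,0,0,0,50],[0,0,0,0,50],[0,0,0,0,50],[0,0,0,0,50],[0,0,0,0,50]]}}

```text
time_s: 45.77
tcp_pos: [0.4147, 0.3431, 0.0881]
ee_rot: [[-0.093, -0.996, 0.001], [-0.996, 0.093, 0.001], [-0.001, -0.001, -1.0]]
wrist_force: [-0.7, -0.9, 3.9]
gripper_width: 0.67
gripper_force: 29.9
```

Request:
{"op": "servo_tool", "data": {"targets": [[0,0,0.2,0,50],[0,0,0.6,0,50],[0,0,1.1,0,50],[0,0,1.7,0,50],[0,0,2.4,0,50]]}}

```text
time_s: 46.18
tcp_pos: [0.4126, 0.341, 0.1575]
ee_rot: [[-0.094, -0.996, -0.005], [-0.996, 0.094, -0.005], [0.005, 0.005, -1.0]]
wrist_force: [0.1, 0.0, -6.4]
gripper_width: 0.671
gripper_force: 29.9
```

Request:
{"op": "servo_tool", "data": {"targets": [[0,0,0.7,0,50],[0,0,1.4,0,50],[0,0,2.0,0,50],[0,0,2.4,0,50],[0,0,2.6,0,50]]}}

```text
time_s: 46.6
tcp_pos: [0.4139, 0.3425, 0.2378]
ee_rot: [[-0.093, -0.996, -0.001], [-0.996, 0.093, 0.0], [-0.0, 0.001, -1.0]]
wrist_force: [0.5, -0.2, -6.5]
gripper_width: 0.668
gripper_force: 29.9
```

Request:
{"op": "servo_tool", "data": {"targets": [[0.1,-0.2,0,0,50],[0.3,-0.7,0,0,50],[0.6,-1.3,0,0,50],[1.0,-2.1,0,0,50],[1.4,-3.0,0,0,50]]}}

```text
time_s: 47.02
tcp_pos: [0.4556, 0.2514, 0.2351]
ee_rot: [[-0.092, -0.996, -0.004], [-0.996, 0.092, -0.002], [0.003, 0.004, -1.0]]
wrist_force: [0.5, -0.0, -7.1]
gripper_width: 0.67
gripper_force: 29.9
```

Request:
{"op": "servo_tool", "data": {"targets": [[0.4,-0.9,0,0,50],[0.8,-1.8,0,0,50],[1.2,-2.7,0,0,50],[1.6,-3.6,0,0,50],[2.0,-4.5,0,0,50]]}}

```text
time_s: 47.43
tcp_pos: [0.5153, 0.1155, 0.2351]
ee_rot: [[-0.094, -0.996, -0.005], [-0.996, 0.094, -0.001], [0.002, 0.005, -1.0]]
wrist_force: [1.5, 0.2, -5.4]
gripper_width: 0.671
gripper_force: 29.9
```

Request:
{"op": "servo_tool", "data": {"targets": [[0.4,-0.9,0,0,50],[0.8,-1.8,0,0,50],[1.2,-2.7,0,0,50],[1.6,-3.6,0,0,50],[2.0,-4.4,0,0,50]]}}

```text
time_s: 47.85
tcp_pos: [0.5751, -0.0164, 0.2348]
ee_rot: [[-0.094, -0.996, -0.005], [-0.996, 0.094, -0.0], [0.001, 0.005, -1.0]]
wrist_force: [0.7, 0.9, -6.0]
gripper_width: 0.667
gripper_force: 29.9
```

Request:
{"op": "servo_tool", "data": {"targets": [[0.4,-0.8,0,0,50],[0.7,-1.5,0,0,50],[1.0,-2.1,0,0,50],[1.1,-2.3,0,0,50],[1.18,-2.41,0,0,50]]}}

```text
time_s: 48.27
tcp_pos: [0.6107, -0.088, 0.2346]
ee_rot: [[-0.095, -0.995, -0.005], [-0.995, 0.095, 0.0], [0.0, 0.005, -1.0]]
wrist_force: [-0.4, 0.5, -6.1]
gripper_width: 0.671
gripper_force: 29.9
```

Request:
{"op": "servo_tool", "data": {"targets": [[0,0,0,0,50],[0,0,0,0,50],[0,0,-0.4,0,50],[0,0,-1.0,0,50],[0,0,-1.7,0,50]]}}

```text
time_s: 48.68
tcp_pos: [0.6121, -0.0853, 0.1873]
ee_rot: [[-0.091, -0.996, 0.003], [-0.996, 0.091, 0.001], [-0.001, -0.003, -1.0]]
wrist_force: [0.1, 0.6, -6.7]
gripper_width: 0.671
gripper_force: 29.9
```

Request:
{"op": "servo_tool", "data": {"targets": [[0,0,-0.8,0,50],[0,0,-1.6,0,50],[0,0,-2.4,0,50],[0,0,-2.8,0,50],[0,0,-3.05,0,50]]}}

```text
time_s: 49.1
tcp_pos: [0.61, -0.0854, 0.0927]
ee_rot: [[-0.092, -0.996, -0.005], [-0.996, 0.092, 0.0], [0.0, 0.005, -1.0]]
wrist_force: [0.6, 0.0, -6.0]
gripper_width: 0.664
gripper_force: 29.9
```

Request:
{"op": "servo_tool", "data": {"targets": [[0,0,0,0,50],[0,0,-0.05,0,50],[0,0,-0.1,0,50],[0,0,-0.15,0,50],[0,0,-0.15,0,50]]}}

```text
time_s: 49.52
tcp_pos: [0.6121, -0.0864, 0.0912]
ee_rot: [[-0.093, -0.996, 0.001], [-0.996, 0.093, 0.0], [-0.0, -0.001, -1.0]]
wrist_force: [-0.1, 0.2, -5.8]
gripper_width: 0.668
gripper_force: 29.9
```

Request:
{"op": "servo_tool", "data": {"targets": [[0,0,-0.03,0,50],[0,0,-0.06,0,50],[0,0,-0.09,0,50],[0,0,-0.11,0,50],[0,0,-0.11,0,50]]}}

```text
time_s: 49.93
tcp_pos: [0.612, -0.0866, 0.0882]
ee_rot: [[-0.093, -0.996, 0.001], [-0.996, 0.093, -0.0], [0.0, -0.001, -1.0]]
wrist_force: [-0.7, -0.2, 0.1]
gripper_width: 0.671
gripper_force: 29.9
```

Request:
{"op": "servo_tool", "data": {"targets": [[0,0,0,0,65],[0,0,0,0,70],[0,0,0,0,80],[0,0,0,0,85],[0,0,0,0,85]]}}

```text
time_s: 50.35
tcp_pos: [0.6123, -0.0865, 0.0875]
ee_rot: [[-0.093, -0.996, 0.001], [-0.996, 0.093, -0.0], [-0.0, -0.001, -1.0]]
wrist_force: [0.1, -0.8, -0.0]
gripper_width: 0.929
gripper_force: 0.0
```

Request:
{"op": "servo_tool", "data": {"targets": [[0,0,0.2,0,85],[0,0,0.6,0,85],[0,0,1.2,0,85],[0,0,2.0,0,85],[0,0,2.8,0,85]]}}

```text
time_s: 50.77
tcp_pos: [0.6116, -0.0866, 0.1721]
ee_rot: [[-0.093, -0.996, -0.001], [-0.996, 0.093, -0.0], [0.0, 0.001, -1.0]]
wrist_force: [1.1, 0.1, 0.1]
gripper_width: 0.976
gripper_force: 0.0
```

Request:
{"op": "servo_tool", "data": {"targets": [[0,0,0.8,0,85],[0,0,1.5,0,85],[0,0.2,2.0,0,85],[0,0.7,2.1,0,85],[0,1.5,2.1,0,85]]}}

```text
time_s: 51.18
tcp_pos: [0.6123, -0.0417, 0.2358]
ee_rot: [[-0.095, -0.995, 0.003], [-0.995, 0.095, 0.0], [-0.001, -0.003, -1.0]]
wrist_force: [0.2, 0.1, -1.5]
gripper_width: 0.98
gripper_force: 0.0
```

Request:
{"op": "servo_tool", "data": {"targets": [[0,1,0,0,85],[0,2,0,0,85],[0,3,0,0,85],[0,4,0,0,85],[0,5,0,0,85]]}}

```text
time_s: 51.6
tcp_pos: [0.611, 0.1107, 0.2333]
ee_rot: [[-0.092, -0.996, -0.001], [-0.996, 0.092, -0.0], [0.0, 0.001, -1.0]]
wrist_force: [0.2, -0.2, 0.1]
gripper_width: 0.975
gripper_force: 0.0
```

Request:
{"op": "servo_tool", "data": {"targets": [[0,1,0,0,85],[0,2,0,0,85],[0,3,0,0,85],[0,4,0,0,85],[0.06,5,0,0,85]]}}

```text
time_s: 52.02
tcp_pos: [0.6124, 0.2608, 0.2333]
ee_rot: [[-0.092, -0.996, -0.001], [-0.996, 0.092, -0.0], [0.001, 0.001, -1.0]]
wrist_force: [0.7, -0.3, 0.1]
gripper_width: 0.976
gripper_force: 0.0
```

Request:
{"op": "servo_tool", "data": {"targets": [[0,0.9,0,0,85],[0,1.6,0,0,85],[0,2.1,0,0,85],[0,2.22,0,0,85],[0,2.22,0,0,85]]}}

```text
time_s: 52.43
tcp_pos: [0.613, 0.326, 0.2332]
ee_rot: [[-0.091, -0.996, -0.001], [-0.996, 0.091, -0.001], [0.001, 0.001, -1.0]]
wrist_force: [-0.8, -0.5, -0.0]
gripper_width: 0.977
gripper_force: 0.0
```

```bash
python3 - <<'E'
from h import *
c=cap('top','top5.png');print(r.sense()['tcp_pos'])
y0,y1,x0,x1=242,290,338,382
a=cv2.imread('pics/top0.png')[y0:y1,x0:x1];b=cv2.imread('pics/top5.png')[y0:y1,x0:x1]
k=lambda x:cv2.resize(x,None,fx=8,fy=8,interpolation=cv2.INTER_CUBIC)
g=lambda x:cv2.GaussianBlur(cv2.cvtColor(x,cv2.COLOR_BGR2GRAY),(3,3),0).astype(np.float32)
m=np.zeros(a.shape[:2],np.uint8); cv2.circle(m,(22,22),17,1,-1)
M=np.eye(2,3,dtype=np.float32); cc,M=cv2.findTransformECC(g(a),g(b),M,cv2.MOTION_TRANSLATION,(3,100,1e-6),m,3); print(cc,M[:,2])
cv2.imwrite('pics/c8.png',cv2.hconcat([k(a),k(b)]))
E
```

```text
[0.61320996 0.32497624 0.23358971]
0.9961850807701019 [-0.00891931  0.8483141 ]
```

View pics/c8.png

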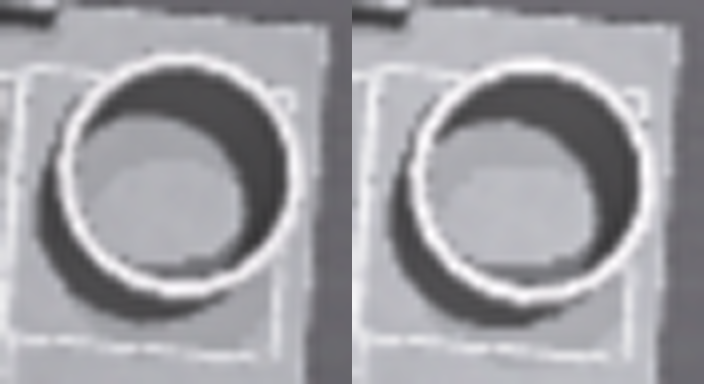

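The pipe stands about 1.6 mm too far toward -x (0.85 px down). I'll nudge it at the end; the square tube comes back now with a small +x allowance.

Request:
{"op": "servo_tool", "data": {"targets": [[0,0,-0.5,0,85],[0,0,-1.2,0,85],[0,0,-1.9,0,85],[0,0,-2.6,0,85],[0,0,-3.3,0,85]]}}

```text
time_s: 52.9
tcp_pos: [0.6138, 0.3232, 0.1348]
ee_rot: [[-0.095, -0.995, 0.0], [-0.995, 0.095, 0.0], [-0.0, -0.0, -1.0]]
wrist_force: [0.2, -0.1, 0.5]
gripper_width: 0.977
gripper_force: 0.0
```

Request:
{"op": "servo_tool", "data": {"targets": [[0,0,-0.7,0,85],[0,0,-1.2,0,85],[0,0,-1.5,0,85],[0,0,-1.56,0,85],[0,0,-1.56,0,85]]}}

```text
time_s: 53.32
tcp_pos: [0.6138, 0.3242, 0.0884]
ee_rot: [[-0.094, -0.996, -0.0], [-0.996, 0.094, -0.001], [0.001, 0.0, -1.0]]
wrist_force: [-0.2, 0.1, 0.2]
gripper_width: 0.976
gripper_force: 0.0
```

Request:
{"op": "servo_tool", "data": {"targets": [[0,0,0,0,75],[0,0,0,0,65],[0,0,0,0,55],[0,0,0,0,50],[0,0,0,0,50]]}}

```text
time_s: 53.73
tcp_pos: [0.6139, 0.3253, 0.089]
ee_rot: [[-0.093, -0.996, 0.001], [-0.996, 0.093, 0.001], [-0.001, -0.001, -1.0]]
wrist_force: [0.4, -1.4, -1.8]
gripper_width: 0.687
gripper_force: 30.3
```

Request:
{"op": "servo_tool", "data": {"targets": [[0,0,0,0,50],[0,0,0,0,50],[0,0,0,0,50],[0,0,0,0,50],[0,0,0,0,50]]}}

```text
time_s: 54.15
tcp_pos: [0.6139, 0.3253, 0.089]
ee_rot: [[-0.093, -0.996, 0.001], [-0.996, 0.093, 0.0], [-0.001, -0.001, -1.0]]
wrist_force: [0.1, -0.1, 4.2]
gripper_width: 0.692
gripper_force: 30.0
```

Request:
{"op": "servo_tool", "data": {"targets": [[0,0,0.2,0,50],[0,0,0.6,0,50],[0,0,1.1,0,50],[0,0,1.7,0,50],[0,0,2.4,0,50]]}}

```text
time_s: 54.57
tcp_pos: [0.6118, 0.3241, 0.1581]
ee_rot: [[-0.094, -0.996, -0.006], [-0.996, 0.094, -0.003], [0.004, 0.006, -1.0]]
wrist_force: [-0.1, 0.8, -7.2]
gripper_width: 0.685
gripper_force: 30.0
```

Request:
{"op": "servo_tool", "data": {"targets": [[0,0,0.7,0,50],[0,0,1.4,0,50],[0,0,2.0,0,50],[0,0,2.4,0,50],[0,0,2.6,0,50]]}}

```text
time_s: 54.98
tcp_pos: [0.6133, 0.3251, 0.2394]
ee_rot: [[-0.093, -0.996, -0.0], [-0.996, 0.093, 0.001], [-0.001, 0.0, -1.0]]
wrist_force: [0.4, 0.2, -6.6]
gripper_width: 0.688
gripper_force: 30.0
```

Request:
{"op": "servo_tool", "data": {"targets": [[0,-0.2,0,0,50],[0,-0.7,0,0,50],[0.1,-1.3,0,0,50],[0.1,-2.1,0,0,50],[0.1,-3.0,0,0,50]]}}

```text
time_s: 55.4
tcp_pos: [0.6159, 0.2328, 0.2363]
ee_rot: [[-0.093, -0.996, -0.003], [-0.996, 0.093, -0.002], [0.002, 0.003, -1.0]]
wrist_force: [0.7, -1.4, -7.7]
gripper_width: 0.682
gripper_force: 30.0
```

Request:
{"op": "servo_tool", "data": {"targets": [[0,-0.9,0,0,50],[0.1,-1.8,0,0,50],[0.1,-2.7,0,0,50],[0.2,-3.6,0,0,50],[0.2,-4.4,0,0,50]]}}

```text
time_s: 55.82
tcp_pos: [0.6217, 0.0993, 0.237]
ee_rot: [[-0.095, -0.996, -0.003], [-0.996, 0.095, -0.002], [0.002, 0.003, -1.0]]
wrist_force: [-0.1, 0.0, -7.1]
gripper_width: 0.688
gripper_force: 30.0
```

Request:
{"op": "servo_tool", "data": {"targets": [[0.1,-0.7,0,0,50],[0.12,-1.2,0,0,50],[0.12,-1.6,0,0,50],[0.12,-1.73,0,0,50],[0.12,-1.73,0,0,50]]}}

```text
time_s: 56.23
tcp_pos: [0.6259, 0.0501, 0.238]
ee_rot: [[-0.094, -0.996, -0.001], [-0.996, 0.094, -0.0], [0.0, 0.001, -1.0]]
wrist_force: [0.0, 0.3, -7.3]
gripper_width: 0.688
gripper_force: 30.0
```

Request:
{"op": "servo_tool", "data": {"targets": [[0,0,0,0,50],[0,0,0,0,50],[0,0,-0.4,0,50],[0,0,-1.0,0,50],[0,0,-1.7,0,50]]}}

```text
time_s: 56.65
tcp_pos: [0.6272, 0.0528, 0.1883]
ee_rot: [[-0.091, -0.996, 0.004], [-0.996, 0.091, 0.001], [-0.002, -0.004, -1.0]]
wrist_force: [1.2, -0.6, -7.4]
gripper_width: 0.681
gripper_force: 30.0
```

Request:
{"op": "servo_tool", "data": {"targets": [[0,0,-0.8,0,50],[0,0,-1.6,0,50],[0,0,-2.4,0,50],[0,0,-2.8,0,50],[0,0,-3.05,0,50]]}}

```text
time_s: 57.07
tcp_pos: [0.6251, 0.0521, 0.0934]
ee_rot: [[-0.091, -0.996, -0.004], [-0.996, 0.091, -0.001], [0.001, 0.004, -1.0]]
wrist_force: [-0.9, 0.2, -7.0]
gripper_width: 0.688
gripper_force: 30.0
```

Request:
{"op": "servo_tool", "data": {"targets": [[0,0,0,0,50],[0,0,-0.05,0,50],[0,0,-0.1,0,50],[0,0,-0.15,0,50],[0,0,-0.15,0,50]]}}

```text
time_s: 57.48
tcp_pos: [0.6266, 0.0514, 0.0921]
ee_rot: [[-0.093, -0.996, 0.001], [-0.996, 0.093, 0.001], [-0.001, -0.001, -1.0]]
wrist_force: [0.9, 0.2, -6.9]
gripper_width: 0.688
gripper_force: 30.0
```

Request:
{"op": "servo_tool", "data": {"targets": [[0,0,-0.03,0,50],[0,0,-0.06,0,50],[0,0,-0.08,0,50],[0,0,-0.1,0,50],[0,0,-0.1,0,50]]}}

```text
time_s: 57.9
tcp_pos: [0.6263, 0.0511, 0.089]
ee_rot: [[-0.093, -0.996, 0.0], [-0.996, 0.093, -0.0], [0.0, -0.0, -1.0]]
wrist_force: [-1.4, -0.1, -3.2]
gripper_width: 0.686
gripper_force: 30.0
```

Request:
{"op": "servo_tool", "data": {"targets": [[0,0,-0.02,0,50],[0,0,-0.02,0,50],[0,0,-0.02,0,65],[0,0,-0.02,0,80],[0,0,-0.02,0,85]]}}

```text
time_s: 58.32
tcp_pos: [0.6275, 0.0515, 0.0886]
ee_rot: [[-0.092, -0.996, 0.003], [-0.996, 0.092, 0.001], [-0.001, -0.003, -1.0]]
wrist_force: [0.0, 0.2, -0.3]
gripper_width: 0.822
gripper_force: 0.0
```

Request:
{"op": "servo_tool", "data": {"targets": [[0,0,0,0,85],[0,0,0.2,0,85],[0,0,0.8,0,85],[0,0,1.6,0,85],[0,0,2.4,0,85]]}}

```text
time_s: 58.73
tcp_pos: [0.6262, 0.0511, 0.1605]
ee_rot: [[-0.093, -0.996, -0.001], [-0.996, 0.093, -0.001], [0.001, 0.001, -1.0]]
wrist_force: [0.3, -0.3, 0.1]
gripper_width: 0.973
gripper_force: 0.0
```

Request:
{"op": "servo_tool", "data": {"targets": [[0,0,0.8,0,85],[0,0,1.6,0,85],[0,0.3,2.3,0,85],[0,1.0,2.5,0,85],[0,2.0,2.5,0,85]]}}

```text
time_s: 59.15
tcp_pos: [0.6277, 0.1105, 0.2388]
ee_rot: [[-0.096, -0.995, 0.007], [-0.995, 0.096, 0.002], [-0.002, -0.007, -1.0]]
wrist_force: [0.2, 0.5, -0.8]
gripper_width: 0.976
gripper_force: 0.0
```

Request:
{"op": "servo_tool", "data": {"targets": [[0,1.2,0,0,85],[0,2.4,0,0,85],[0,3.6,0,0,85],[0,4.8,0,0,85],[0,6.0,0,0,85]]}}

```text
time_s: 59.57
tcp_pos: [0.6262, 0.2929, 0.2355]
ee_rot: [[-0.093, -0.996, 0.001], [-0.996, 0.093, 0.001], [-0.001, -0.001, -1.0]]
wrist_force: [0.2, -1.7, -0.4]
gripper_width: 0.978
gripper_force: 0.0
```

```bash
python3 - <<'E'
from h import *
c=cap('top','top6.png');print(r.sense()['tcp_pos'])
A=cv2.imread('pics/top0.png');B=cv2.imread('pics/top6.png')
g=lambda x:cv2.GaussianBlur(cv2.cvtColor(x,cv2.COLOR_BGR2GRAY),(3,3),0).astype(np.float32)
def cmp(n,y0,y1,x0,x1,m,mode):
    a,b=A[y0:y1,x0:x1],B[y0:y1,x0:x1]
    M=np.eye(2,3,dtype=np.float32); cc,M=cv2.findTransformECC(g(a),g(b),M,mode,(3,200,1e-6),m,3)
    ctr=np.array([(x1-x0)/2,(y1-y0)/2,1]); print(n,cc,M@ctr-ctr[:2],np.degrees(np.arcsin(M[1,0])))
m=np.zeros((48,44),np.uint8); cv2.circle(m,(22,22),17,1,-1)
cmp('pipe',242,290,338,382,m,cv2.MOTION_TRANSLATION)
m=np.zeros((45,45),np.uint8); m[4:38,5:40]=1
cmp('sq',236,281,267,312,m,cv2.MOTION_EUCLIDEAN)
m=np.zeros((45,50),np.uint8); m[0:38,7:36]=1
cmp('rect',280,325,300,350,m,cv2.MOTION_EUCLIDEAN)
k=lambda x:cv2.resize(x[230:330,260:390],None,fx=3,fy=3,interpolation=cv2.INTER_CUBIC)
cv2.imwrite('pics/c9.png',cv2.hconcat([k(A),k(B)]))
E
```

```text
[0.62618926 0.29925537 0.23456475]
pipe 0.9962931048469372 [-0.03341481  0.84414005] 0.0
sq 0.9951054190977505 [0.2842425  0.01494872] -0.7186285
rect 0.9990404509832975 [-0.02655068  0.05437468] 0.10364856
```

View pics/c9.png

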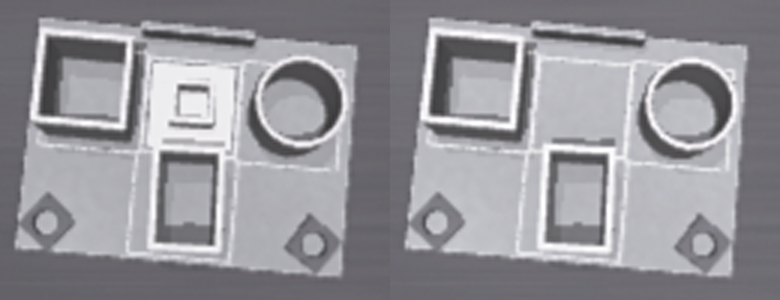

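All three stand on their spots. Square and rect tube are within 0.6 mm, the pipe 1.6 mm off. I go back to shift the pipe +1.6 mm in x.

Request:
{"op": "servo_tool", "data": {"targets": [[0,-0.6,0,0,85],[-0.1,-1.5,0,0,85],[-0.2,-2.5,0,0,85],[-0.2,-3.6,0,0,85],[-0.2,-4.7,0,0,85]]}}

```text
time_s: 60.03
tcp_pos: [0.6199, 0.1486, 0.2353]
ee_rot: [[-0.092, -0.996, 0.001], [-0.996, 0.092, 0.0], [-0.0, -0.001, -1.0]]
wrist_force: [0.5, -0.3, 0.3]
gripper_width: 0.976
gripper_force: 0.0
```

Request:
{"op": "servo_tool", "data": {"targets": [[0,-1.1,0,0,85],[-0.1,-2.2,0,0,85],[-0.2,-3.3,0,0,85],[-0.28,-4.4,0,0,85],[-0.28,-5.4,0,0,85]]}}

```text
time_s: 60.45
tcp_pos: [0.611, -0.0143, 0.2356]
ee_rot: [[-0.093, -0.996, 0.001], [-0.996, 0.093, -0.0], [-0.0, -0.001, -1.0]]
wrist_force: [0.5, 0.2, 0.5]
gripper_width: 0.976
gripper_force: 0.0
```

Request:
{"op": "servo_tool", "data": {"targets": [[0,-1.0,0,0,85],[0,-1.7,0,0,85],[0,-2.2,0,0,85],[0,-2.49,0,0,85],[0,-2.49,0,0,85]]}}

```text
time_s: 60.87
tcp_pos: [0.6117, -0.088, 0.2349]
ee_rot: [[-0.095, -0.995, 0.0], [-0.995, 0.095, -0.0], [0.0, -0.0, -1.0]]
wrist_force: [-0.4, -0.4, -1.1]
gripper_width: 0.977
gripper_force: 0.0
```

Request:
{"op": "servo_tool", "data": {"targets": [[0,0,0,0,85],[0,0,-0.5,0,85],[0,0,-1.2,0,85],[0,0,-1.9,0,85],[0,0,-2.6,0,85]]}}

```text
time_s: 61.28
tcp_pos: [0.6121, -0.0849, 0.1562]
ee_rot: [[-0.091, -0.996, 0.001], [-0.996, 0.091, 0.0], [-0.0, -0.001, -1.0]]
wrist_force: [0.4, 0.1, 0.6]
gripper_width: 0.976
gripper_force: 0.0
```

Request:
{"op": "servo_tool", "data": {"targets": [[0,0,-0.7,0,85],[0,0,-1.4,0,85],[0,0,-2.0,0,85],[0,0,-2.3,0,85],[0,0,-2.31,0,85]]}}

```text
time_s: 61.7
tcp_pos: [0.6106, -0.0853, 0.0851]
ee_rot: [[-0.091, -0.996, -0.005], [-0.996, 0.091, -0.0], [0.001, 0.005, -1.0]]
wrist_force: [-0.6, 0.3, -0.4]
gripper_width: 0.973
gripper_force: 0.0
```

Request:
{"op": "servo_tool", "data": {"targets": [[0,0,0,0,85],[0,0,0,0,75],[0,0,0,0,65],[0,0,0,0,55],[0,0,0,0,50]]}}

```text
time_s: 62.12
tcp_pos: [0.6122, -0.0865, 0.0884]
ee_rot: [[-0.093, -0.996, 0.002], [-0.996, 0.093, 0.0], [-0.0, -0.002, -1.0]]
wrist_force: [0.4, -0.6, -0.4]
gripper_width: 0.756
gripper_force: 0.0
```

Request:
{"op": "servo_tool", "data": {"targets": [[0,0,0,0,50],[0,0,0,0,50],[0,0,0,0,50],[0,0,0,0,50],[0,0,0,0,50]]}}

```text
time_s: 62.53
tcp_pos: [0.612, -0.0866, 0.088]
ee_rot: [[-0.093, -0.996, 0.001], [-0.996, 0.093, -0.0], [0.0, -0.001, -1.0]]
wrist_force: [-1.6, 0.6, 3.9]
gripper_width: 0.667
gripper_force: 29.9
```

Request:
{"op": "servo_tool", "data": {"targets": [[0,0,0.05,0,50],[0,0,0.1,0,50],[0,0,0.15,0,50],[0.03,0,0.15,0,50],[0.055,0,0.15,0,50]]}}

```text
time_s: 62.95
tcp_pos: [0.6129, -0.0865, 0.091]
ee_rot: [[-0.093, -0.996, -0.002], [-0.996, 0.093, 0.0], [0.0, 0.002, -1.0]]
wrist_force: [0.2, -0.1, -5.6]
gripper_width: 0.668
gripper_force: 29.9
```

Request:
{"op": "servo_tool", "data": {"targets": [[0,0,0,0,50],[0,0,0,0,50],[0,0,-0.05,0,50],[0,0,-0.09,0,50],[0,0,-0.12,0,50]]}}

```text
time_s: 63.37
tcp_pos: [0.6133, -0.0865, 0.0881]
ee_rot: [[-0.093, -0.996, -0.0], [-0.996, 0.093, 0.0], [0.0, 0.0, -1.0]]
wrist_force: [-2.4, 1.3, -1.1]
gripper_width: 0.668
gripper_force: 29.9
```

Request:
{"op": "servo_tool", "data": {"targets": [[0,0,-0.01,0,50],[0,0,-0.02,0,50],[0,0,-0.03,0,50],[0,0,-0.04,0,50],[0,0,-0.04,0,50]]}}

```text
time_s: 63.78
tcp_pos: [0.6133, -0.0866, 0.088]
ee_rot: [[-0.093, -0.996, -0.0], [-0.996, 0.093, -0.0], [0.0, 0.0, -1.0]]
wrist_force: [-2.7, 0.6, 1.8]
gripper_width: 0.662
gripper_force: 29.9
```

Release, lift, move clear to the side and check.

Request:
{"op": "servo_tool", "data": {"targets": [[0,0,0,0,60],[0,0,0,0,70],[0,0,0,0,80],[0,0,0,0,85],[0,0,0,0,85]]}}

```text
time_s: 64.2
tcp_pos: [0.6143, -0.0865, 0.0875]
ee_rot: [[-0.093, -0.996, 0.002], [-0.996, 0.093, -0.0], [-0.0, -0.002, -1.0]]
wrist_force: [-0.2, -0.4, 0.5]
gripper_width: 0.902
gripper_force: 0.0
```

Request:
{"op": "servo_tool", "data": {"targets": [[0,0,0,0,85],[0,0,0.2,0,85],[0,0,0.8,0,85],[0,0,1.6,0,85],[0,0,2.4,0,85]]}}

```text
time_s: 64.62
tcp_pos: [0.6133, -0.0866, 0.1599]
ee_rot: [[-0.093, -0.996, -0.001], [-0.996, 0.093, -0.0], [0.0, 0.001, -1.0]]
wrist_force: [0.7, 0.5, -0.0]
gripper_width: 0.974
gripper_force: 0.0
```

Request:
{"op": "servo_tool", "data": {"targets": [[0,0,0.8,0,85],[0,0,1.6,0,85],[0,0.3,2.3,0,85],[0,1.0,2.5,0,85],[0,2.0,2.5,0,85]]}}

```text
time_s: 65.03
tcp_pos: [0.6148, -0.0274, 0.2378]
ee_rot: [[-0.096, -0.995, 0.006], [-0.995, 0.096, 0.0], [-0.001, -0.006, -1.0]]
wrist_force: [0.6, 0.1, -0.5]
gripper_width: 0.976
gripper_force: 0.0
```

Request:
{"op": "servo_tool", "data": {"targets": [[0,1.1,0,0,85],[0,2.2,0,0,85],[0,3.3,0,0,85],[0,4.4,0,0,85],[0,5.5,0,0,85]]}}

```text
time_s: 65.45
tcp_pos: [0.6133, 0.1401, 0.2349]
ee_rot: [[-0.093, -0.996, 0.001], [-0.996, 0.093, 0.0], [-0.0, -0.001, -1.0]]
wrist_force: [0.0, -0.5, -0.2]
gripper_width: 0.976
gripper_force: 0.0
```

Request:
{"op": "servo_tool", "data": {"targets": [[0,1.1,0,0,85],[0,2.2,0,0,85],[0,3.3,0,0,85],[0,4.4,0,0,85],[0,5.0,0,0,85]]}}

```text
time_s: 65.87
tcp_pos: [0.6132, 0.2919, 0.2343]
ee_rot: [[-0.09, -0.996, 0.001], [-0.996, 0.09, 0.001], [-0.001, -0.001, -1.0]]
wrist_force: [0.1, -0.4, 0.4]
gripper_width: 0.977
gripper_force: 0.0
```

Request:
{"op": "servo_tool", "data": {"targets": [[0,0,0,0,85],[0,0,0,0,85],[0,0,0,0,85],[0,0,0,0,85],[0,0,0,0,85]]}}

```text
time_s: 66.28
tcp_pos: [0.6137, 0.2871, 0.2345]
ee_rot: [[-0.095, -0.996, 0.0], [-0.996, 0.095, 0.0], [-0.0, -0.0, -1.0]]
wrist_force: [-0.4, -0.1, -0.1]
gripper_width: 0.972
gripper_force: 0.0
```

```bash
python3 - <<'E'
from h import *
cap('top','top7.png')
A=cv2.imread('pics/top0.png');B=cv2.imread('pics/top7.png')
g=lambda x:cv2.GaussianBlur(cv2.cvtColor(x,cv2.COLOR_BGR2GRAY),(3,3),0).astype(np.float32)
def cmp(n,y0,y1,x0,x1,m,mode,A=A):
    a,b=A[y0:y1,x0:x1],B[y0:y1,x0:x1]
    M=np.eye(2,3,dtype=np.float32); cc,M=cv2.findTransformECC(g(a),g(b),M,mode,(3,200,1e-6),m,3)
    ctr=np.array([(x1-x0)/2,(y1-y0)/2,1]); print(n,cc,M@ctr-ctr[:2],np.degrees(np.arcsin(M[1,0])))
m=np.zeros((48,44),np.uint8); cv2.circle(m,(22,22),17,1,-1)
cmp('pipe',242,290,338,382,m,cv2.MOTION_TRANSLATION)
m=np.zeros((45,45),np.uint8); m[4:38,5:40]=1
cmp('sq',236,281,267,312,m,cv2.MOTION_EUCLIDEAN)
m=np.zeros((45,50),np.uint8); m[0:38,7:36]=1
cmp('rect',280,325,300,350,m,cv2.MOTION_EUCLIDEAN)
cmp('foot vs top3',280,350,418,492,None,cv2.MOTION_TRANSLATION,cv2.imread('pics/top3.png'))
E
```

```text
pipe 0.9986575663998407 [0.00366655 0.17246509] 0.0
sq 0.995059534982529 [0.28492611 0.01549774] -0.71571994
rect 0.9989991652901331 [-0.02808622  0.0513442 ] 0.11194063
foot vs top3 0.9999744717982555 [0.0037523 0.0031692] 0.0
```

View pics/top7.png

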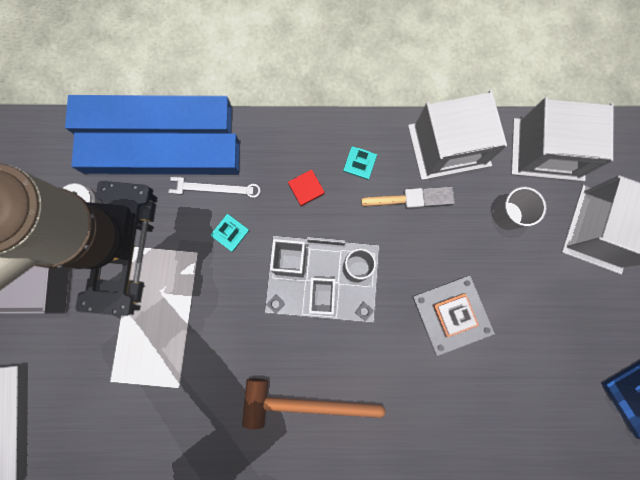

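The final view shows the tubes upright on the rack at (289,258), (360,264) and (322,296), the foot on the jig pad at (456,315), and the gripper clear of everything.

```bash
python3 -c "
from station import r
print(r.finish_job())"
```

```text
the job is handed in; nothing more can be done
None
```

The job is handed in at about 66 s: the post foot sits on the jig pad within about 1 mm and 0.5°, and all three offcuts stand upright within about 0.6 mm of their original spots (the square tube turned by about 0.7°).

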